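# Check a heat-sink's height under the bridge gauge

## Task

Clear the bottle off the steel measuring plate first: stand it upright, wholly on the cork coaster in the grey tray. Then lay the taller of the two finned heat-sinks flat, fins up, in the middle of the plate, let go of it, and gently lower the bridge gauge over it so that both legs stand flat on the plate, one either side of the heat-sink, and the sprung foot rests on the middle of its top and reads its height. Leave all three standing so, and do not tip over or push about anything else.

Things in the scene. Friction and masses are not known exactly. Their poses are not given: they have to be found in the camera images.
- plate: Fixed bare steel measuring plate, 180 (x) x 150 (y) x 12 mm thick, lying on the bench roughly ahead of the robot. Origin: centre of its underside; its top is 12 mm above the origin.
- mat: Fixed thin slate-blue bench mat, 250 (x) x 150 (y) x 4 mm, to the left or the right of the plate. Origin: centre of its underside. The two heat-sinks and the capacitor lie side by side on it, about 84 mm apart along its x, each roughly along its y, in any order.
- tray: Fixed low grey plastic tray, 250 (x) x 160 (y) mm outside, walls 5 mm thick and 12 mm high, floor 5 mm thick; on the other side of the plate from the mat. Origin: centre of its underside. The gauge, the jar and the coaster are in it side by side about 84 mm apart along its x, in any order.
- coaster: Fixed round cork coaster, 80 mm diameter, 4 mm thick, on the tray's floor. Origin: centre of its underside; its top is 4 mm above the origin.
- bottle: White plastic bottle with a paper band and a grey cap, closed, 120 mm high, about 200 g: straight round body of 56 mm diameter up to 88 mm, then a shoulder and a cap of 32 mm diameter. Stands on the plate at the start. Origin: centre of its underside, z up its axis.
- tall_sink: The taller finned aluminium heat-sink, 90 (x) x 44 (y) x 46 mm high, about 250 g: base 8 mm thick, 3 mm fins running along x, flat outer faces at y = +-22 mm, and a flat middle rib 14 mm wide, all fins and rib equally high. Lies fins up on the mat. Origin: centre of its underside, z up.
- low_sink: The lower finned aluminium heat-sink, same outline 90 (x) x 44 (y) mm but only 26 mm high. To be left on the mat. Origin: centre of its underside.
- capacitor: Aluminium can capacitor with a black sleeve, lying along x: 32 mm diameter, 90 mm long, axis 22 mm up, on a steel clip; 38 mm high overall. To be left on the mat. Origin: centre of the clip's underside.
- gauge: Loose bridge gauge, 540 g, 140 mm high: two aluminium legs 60 (x) x 14 (y) x 72 mm at y = +-42 mm (98 mm over them, 70 mm clear between), a beam 44 (x) x 98 (y) mm on them from 70 to 84 mm up, and on it a black housing 36 x 36 mm from 84 to 140 mm, to pick it up by from above. Stands in the tray at the start. Origin: on its axis at the level of the leg soles, z up.
- gauge_foot (a joint): The gauge's sprung vertical foot, a steel disc of 18 mm diameter on the gauge's axis between the legs. 0 when hanging free, its face 5 mm above the leg soles; grows (m, up to 0.05) as the foot is pushed up, so with the gauge standing flat it reads the height beneath the foot less 5 mm. The spring pushes down with less than 2.5 N.
- foot_face (a point): Centre of the underside of the gauge's foot.
- jar: Amber glass jar with a black lid, 60 mm diameter, 80 mm high, standing in the tray; a bystander. Origin: centre of its underside.
- helping_hands: Fixed heavy stand with a thin steel post and cross bar, 72 mm base diameter, about 195 mm high, the bar 70 mm wide; an obstacle beyond one corner of the plate. Origin: centre of its underside.
- pencil_pot: Red tin with pencils, 76 mm diameter, tin 95 mm high, pencils up to about 170 mm; a bystander beyond the other far corner of the plate. Origin: centre of its underside.
- blue_mug: Blue mug, 76 mm diameter, 85 mm high, beyond the plate; a bystander. Origin: centre of its underside.
- mouse: Black computer mouse 100 x 58 x 32 mm, between the robot and the plate; a bystander. Origin: centre of its underside.
- solder_reel: Solder reel, 64 mm diameter, 46 mm high, between the robot and the plate; a bystander. Origin: centre of its underside.
- multimeter: Yellow hand multimeter lying flat, 150 x 75 x 34 mm, beyond the plate; a bystander. Origin: centre of its underside.

How it is judged:
By the outcome, as a careful person would: the job done as asked, in the order asked, and still so for the second after the job is handed in, with the robot touching nothing.
It also fails if it takes over 70 s, if anything falls off the work surface, if the arm or the gripper's body presses on something with over 40 N, if the wrist force passes 120 N, or if a joint passes its speed limit or range.

## Robot

A 6-joint arm with a two-finger parallel gripper is mounted at the origin on the work surface. World frame = base frame: x ahead of the robot, y to its left, z up, the work surface at z = 0. Lengths are in m, angles in rad, forces in N, time in s.
With the tool pointing down it reaches from about 0.225 to 0.875 m from the base axis. Payload 3.4 kg.
Tool frame: the origin (TCP) lies between the finger pads; the fingertips stand 11 mm ahead of it and the grasp point (between the pads) lies 8 mm behind it (tips_ahead is the distance from the TCP to the fingertips, in m); z points along the fingers, x is the direction in which the jaws open and shut, and the axes are right-handed (so a half turn about z gives the same grasp; the last joint's range is limited). The gripper opens to 85 mm and grips with 20 to 120 N. Pads are 22 mm wide; open, the fingers measure 114 mm over their backs; the gripper's body (76 mm by 85 mm) begins 54 mm behind the grasp point. The pads swing forward as they close: fully open they stand 13 mm farther back than shut.
Start: joints at [-1.352, 0.276, 1.505, -0, 1.361, -0.121], TCP at [0.192, -0.542, 0.242] pointing down, gripper open.
Joint ranges: [-2.89, 2.89], [-0.75, 2.08], [0.22, 2.7], [-1.18, 4.32], [0.11, 2.71], [-2.7, 2.7]. Speed limits (rad/s): [2.57, 2.57, 3.14, 3.14, 3.14, 3.14].

## Interface

Orientations are given as a unit quaternion [w, x, y, z].
In Python, from rig import get_state, get_image, sign_off, masks_of, tips_ahead gives the robot as it stands.
- The arm moves only by the tool play_rows, never from a script. Its argument "series" is a list of rows, each an object of numbers: "fingers": the closure, from -1 (fully open) to 1 (shut); "dx", "dy", "dz": the shift along the world's x, y, z in mm; "turn": the turn about the world's z in rad. A call has 1 to 20 rows; each row shifts and turns the pose as measured when the row begins; what a row does not reach is not made up. A row lasts 1/12 s, in which the tool goes at most 41.7 mm and 7.16 degrees, less where a joint would pass 70% of its speed; a pose out of reach is approached as far as the arm can. A call with a gripper value outside its range is refused whole. The fingers move at their own pace and stop on an object; "squeeze" is the grip in N (left out, the last holds). Time passes only in rows, so rows that do not move let the fingers close. It gives the time, the measured TCP pose, the force and the opening at its end, in the units of the state.
- get_state(): the state, without advancing time (a new reading comes with each control period).
- get_image(name): name is "side" or "top" or "wrist"; returns a dict with "pixels" (480x640x3 uint8, red, green, blue), "vfov" (degrees; the focal length in pixels is half the picture's height over the tangent of half this angle, whatever the lens; pixels are square), "cx", "cy" (the principal point, pixels), "rvec" (rotation vector, rad) and "tvec" (3), from world to camera coordinates, as OpenCV has them; the wrist camera has in their place "hand_eye" (4x4, takes a point from camera to tool coordinates, whose origin is the TCP and whose axes are the tool frame's). Camera axes: x right, y down, z forward; pixel columns grow to the right and rows downward; lengths in m; the calibration is good to about 2 mm. The wrist camera is an equidistant fisheye: a pixel r from the principal point sees the ray r / f radians off the axis. A picture is of the moment at which its call begins: read the wrist's pose just before it. There is no depth.
- sign_off(): hands the job in, once; it reports no verdict.
Trained networks look in a picture, given as the dict that the camera call returned (one of the last four; its "shot" number tells which), for a name from the list of things; names that differ only in an ending like _2 or _b are one class to them, and where a whole thing is asked for, a point or a joint stands for the part that bears it (a point fixed in the world has none). Each returns a list of dicts, best first, with "p" (0 to 1); they miss things now and then, are a little off and sometimes report something else, mostly with a low value. They report only what shows in the picture. A call takes as long as a camera call.
- masks_of(picture, label): "region" (480x640 bool, what is visible of it) and "xy" ([column, row] in pixels, amid what is visible of it).
The state is a dict: "clock": time; "qpos": joint angles; "qd": joint speeds; "effort": joint torques, N m; "position": TCP position; "ee_rot": TCP orientation; "contact_force": force on the tool from outside, world axes, zero at the start; "moment": the same for the moment, N m; "width": finger opening in m.
Only numpy, scipy, OpenCV 4.12 (cv2) and the standard library are available. Lean on these libraries where they do the work, as an engineer would, in place of code of your own. Each camera call takes 0.05 s, during which the arm holds its last target. There are 200 camera calls.

## Working session

There is one attempt and no reset: what is moved stays moved. The work goes in short steps, Python scripts to look and compute and a tool call to move; the robot and the scene stay as the last step left them, time stands still between calls to the robot, and variables do not carry over. Pictures are saved under pics/ and viewed, about 8 in all and at most 12, crops included, and the job is handed in when it is done.

Besides the shell and the picture viewer there is one more tool, called as name(argument=value, ...), one argument or row to a line, values as JSON. play_rows: Moves the arm, as the interface text tells. Its arguments: {"type":"object","properties":{"series":{"type":"array"},"squeeze":{"type":"number"}},"required":["series"]}

```bash
mkdir -p pics; ls; cat > h.py <<'E'
import numpy as np, cv2
from scipy.spatial.transform import Rotation as R
from rig import *
def cam(p):
    f=240/np.tan(np.radians(p['vfov'])/2); Rm=cv2.Rodrigues(np.array(p['rvec'],float))[0]
    return f,Rm,np.array(p['tvec'],float)
def ray(p,uv,st=None):
    if 'hand_eye' in p:
        f=240/np.tan(np.radians(p['vfov'])/2); d=np.array([uv[0]-p['cx'],uv[1]-p['cy']]); r=np.hypot(*d); t=r/f
        c=np.array([*(np.sin(t)*d/max(r,1e-9)),np.cos(t)]); H=np.array(p['hand_eye'])
        q=st['ee_rot']; M=R.from_quat([q[1],q[2],q[3],q[0]]).as_matrix()
        return np.array(st['position'])+M@H[:3,3], M@H[:3,:3]@c
    f,Rm,t=cam(p); c=np.array([(uv[0]-p['cx'])/f,(uv[1]-p['cy'])/f,1])
    return -Rm.T@t, Rm.T@c
def hit(p,uv,z,st=None):
    o,d=ray(p,uv,st); return (o+d*(z-o[2])/d[2])[:2]
def proj(p,X,st=None):
    X=np.atleast_2d(X).astype(float)
    if 'hand_eye' in p:
        f=240/np.tan(np.radians(p['vfov'])/2); H=np.array(p['hand_eye'])
        q=st['ee_rot']; M=R.from_quat([q[1],q[2],q[3],q[0]]).as_matrix()
        T=(X-np.array(st['position']))@M; c=(T-H[:3,3])@H[:3,:3]
        rr=np.hypot(c[:,0],c[:,1]); th=np.arctan2(rr,c[:,2])
        return np.c_[p['cx']+f*th*c[:,0]/rr,p['cy']+f*th*c[:,1]/rr]
    f,Rm,t=cam(p); c=X@Rm.T+t
    return np.c_[p['cx']+f*c[:,0]/c[:,2],p['cy']+f*c[:,1]/c[:,2]]
def save(p,n): cv2.imwrite('pics/'+n+'.png',cv2.cvtColor(p['pixels'],cv2.COLOR_RGB2BGR))
E
python3 - <<'E'
from h import *
s=get_state(); print(s); print(tips_ahead)
for n in('top','side'):
    p=get_image(n); save(p,n+'0')
    print(n,p['vfov'],p['cx'],p['cy'],-cam(p)[1].T@cam(p)[2])
    for l,z in dict(plate=.012,mat=.004,tray=.012,coaster=.009,bottle=.12,tall_sink=.05,low_sink=.03,capacitor=.038,gauge=.145,jar=.085,helping_hands=.19,pencil_pot=.095,blue_mug=.085,mouse=.03,solder_reel=.046,multimeter=.034).items():
        for m in masks_of(p,l)[:2]:
            print(l,round(m['p'],2),np.round(m['xy']),m['region'].sum(),np.round(hit(p,m['xy'],z),3))
E
```

```text
pics
{'clock': 0.0, 'qpos': array([-1.35199862e+00,  2.76597306e-01,  1.50612370e+00,  7.31394996e-06,
        1.36068728e+00, -1.20989221e-01]), 'qd': array([-5.34573252e-05, -1.77042120e-04,  7.49942250e-04,  8.46753000e-04,
       -7.15390350e-04,  4.08392589e-04]), 'effort': array([ 8.46059702e-04, -4.16776586e+01, -2.45807040e+01, -4.55992074e-05,
        1.09524993e-02, -2.95924437e-06]), 'position': array([ 0.19153363, -0.541633  ,  0.24144213]), 'ee_rot': array([-6.12423747e-04,  8.16481373e-01, -5.77371063e-01, -6.70133192e-04]), 'contact_force': array([-0.8395691 , -0.08674113,  0.1898374 ]), 'moment': array([ 0.05854111, -0.03503052, -0.0041566 ]), 'width': 0.08591677214879802}
0.011
top 57.53344547563435 317.1005427075758 230.75298587874343 [ 5.09753216e-01 -2.10118271e-04  9.38058220e-01]
plate 0.67 [303. 254.] 5224 [0.543 0.033]
mat 0.67 [459. 296.] 5479 [ 0.458 -0.298]
tray 0.74 [199. 266.] 5518 [0.516 0.253]
coaster 0.7 [159. 302.] 1107 [0.438 0.336]
bottle 0.68 [279. 231.] 728 [0.582 0.074]
tall_sink 0.67 [474. 248.] 1258 [ 0.557 -0.316]
low_sink 0.64 [465. 292.] 998
[... 1049 characters left out ...]
sink 0.77 [330. 372.] 1370 [ 0.564 -0.345]
low_sink 0.88 [276. 368.] 1236 [ 0.469 -0.316]
low_sink 0.3 [231. 288.] 1161 [ 0.372 -0.109]
capacitor 0.72 [231. 288.] 1147 [ 0.373 -0.114]
capacitor 0.57 [234. 368.] 890 [ 0.394 -0.319]
gauge 0.7 [296. 172.] 1219 [0.517 0.161]
helping_hands 0.75 [422. 329.] 1445 [ 0.701 -0.375]
pencil_pot 0.77 [376. 180.] 1460 [0.717 0.194]
pencil_pot 0.51 [417. 274.] 1914 [ 0.75  -0.152]
blue_mug 0.89 [406. 212.] 1402 [0.771 0.068]
mouse 0.91 [228. 285.] 1167 [ 0.365 -0.099]
solder_reel 0.89 [236. 231.] 699 [0.371 0.066]
solder_reel 0.58 [279. 368.] 1099 [ 0.476 -0.328]
multimeter 0.84 [419. 274.] 1967 [ 0.776 -0.089]
multimeter 0.15 [272. 185.] 350 [0.449 0.279]
```

View pics/top0.png

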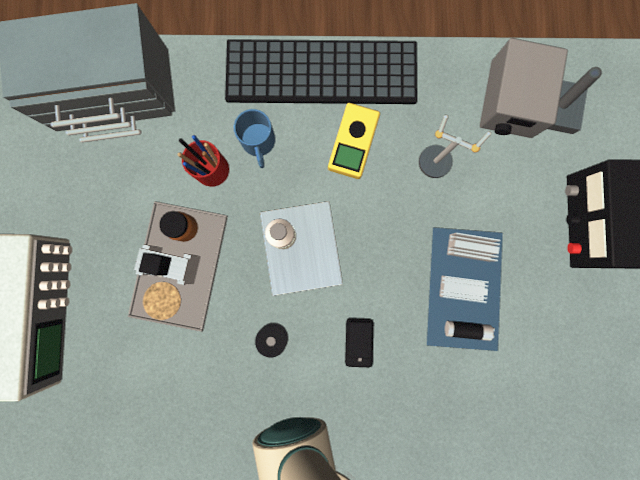

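View pics/side0.png

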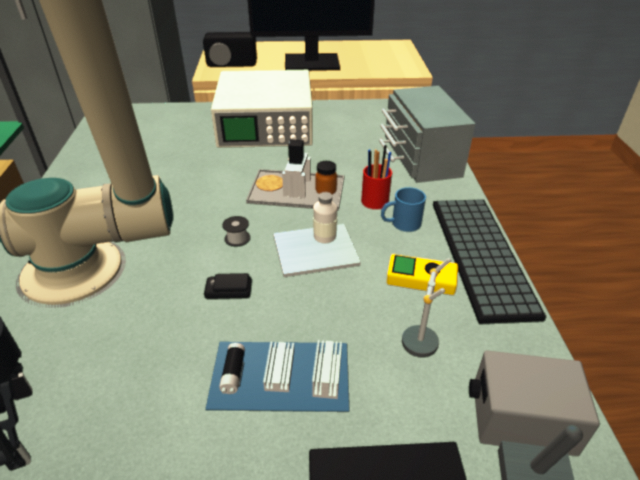

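Top view: plate in the middle with the bottle at (279,231). The mat is on the right with the tall sink at top (474,248), the low sink (465,292) and the capacitor (467,330). The tray is on the left with the jar (180,228), gauge (160,266) and coaster (160,300). The side view agrees. I'll move over the mat, then on to the plate and tray, refining with the wrist camera.

play_rows(
  series=[
    {"fingers": -1, "dx": 28, "dy": 24, "dz": 6, "turn": 0.12},
    {"fingers": -1, "dx": 28, "dy": 24, "dz": 6, "turn": 0.12},
    {"fingers": -1, "dx": 28, "dy": 24, "dz": 6, "turn": 0.12},
    {"fingers": -1, "dx": 28, "dy": 24, "dz": 6, "turn": 0.12},
    {"fingers": -1, "dx": 28, "dy": 24, "dz": 6, "turn": 0.12},
    {"fingers": -1, "dx": 28, "dy": 24, "dz": 6, "turn": 0.12},
    {"fingers": -1, "dx": 28, "dy": 24, "dz": 6, "turn": 0.12},
    {"fingers": -1, "dx": 28, "dy": 24, "dz": 6, "turn": 0.12},
    {"fingers": -1, "dx": 28, "dy": 24, "dz": 6, "turn": 0.12},
    {"fingers": -1, "dx": 28, "dy": 24, "dz": 6, "turn": 0.12},
    {"fingers": -1, "dx": 28, "turn": 0.1},
    {"fingers": -1},
    {"fingers": -1},
  ],
)

```text
invalid input at $.series[10]: expected keys fingers, dx, dy, dz, turn
```

```bash
python3 - <<'E'
from h import *
import pickle
s=get_state(); p=get_image('wrist'); save(p,'w_mat'); print(s['position'],s['ee_rot'],p['vfov'],np.round(p['hand_eye'],3))
out={'s':s,'p':p}
for l,z in dict(mat=.004,tall_sink=.05,low_sink=.03,capacitor=.038).items():
    for m in masks_of(p,l)[:2]:
        print(l,round(m['p'],2),np.round(m['xy']),m['region'].sum(),np.round(hit(p,m['xy'],z,s),4))
        if l not in out: out[l]=m['region']
pickle.dump(out,open('mat.pkl','wb'))
E
```

```text
[ 0.19163289 -0.54215587  0.24231959] [ 2.89461491e-05  8.16476760e-01 -5.77378299e-01  2.11958019e-05] 65.70646984690485 [[ 1.     0.     0.    -0.001]
 [-0.     0.964  0.264 -0.067]
 [-0.    -0.264  0.964 -0.133]
 [ 0.     0.     0.     1.   ]]
mat 0.6 [192.  10.] 990 [ 0.3512 -0.3476]
```

View pics/w_mat.png

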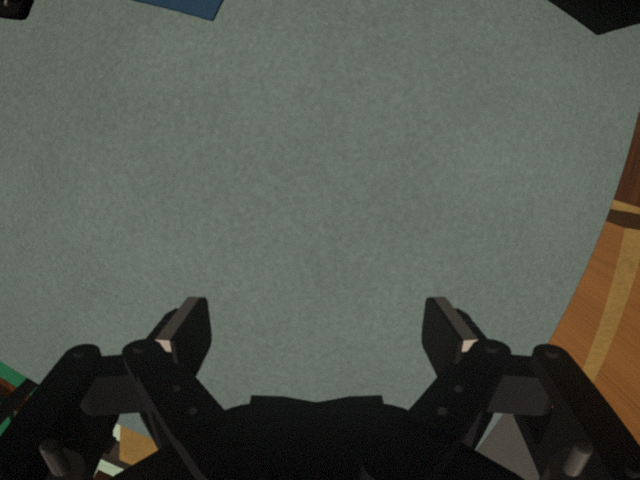

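That call was refused because every row needs all five keys. The wrist picture only shows the start pose: the mat corner at the top (180,5) and the fingers at the bottom.

play_rows(
  series=[
    {"fingers": -1, "dx": 28, "dy": 23, "dz": 6, "turn": 0.12},
    {"fingers": -1, "dx": 28, "dy": 23, "dz": 6, "turn": 0.12},
    {"fingers": -1, "dx": 28, "dy": 23, "dz": 6, "turn": 0.12},
    {"fingers": -1, "dx": 28, "dy": 23, "dz": 6, "turn": 0.12},
    {"fingers": -1, "dx": 28, "dy": 23, "dz": 6, "turn": 0.12},
    {"fingers": -1, "dx": 28, "dy": 23, "dz": 6, "turn": 0.12},
    {"fingers": -1, "dx": 28, "dy": 23, "dz": 6, "turn": 0.12},
    {"fingers": -1, "dx": 28, "dy": 23, "dz": 6, "turn": 0.12},
    {"fingers": -1, "dx": 28, "dy": 23, "dz": 6, "turn": 0.12},
    {"fingers": -1, "dx": 28, "dy": 23, "dz": 6, "turn": 0.12},
    {"fingers": -1, "dx": 28, "dy": 0, "dz": 0, "turn": 0.05},
    {"fingers": -1, "dx": 0, "dy": 0, "dz": 0, "turn": 0},
    {"fingers": -1, "dx": 0, "dy": 0, "dz": 0, "turn": 0},
  ],
)

```text
clock: 3.03
position: [0.5105, -0.3001, 0.3052]
ee_rot: [0.002, 0.999, 0.037, 0.003]
contact_force: [-0.5, 0.2, 0.5]
width: 0.0856
```

```bash
cat > fit.py <<'E'
from h import *
from scipy.optimize import minimize
def hull_mask(p,pts_list,s):
    m=np.zeros((480,640),np.uint8)
    for P in pts_list:
        uv=proj(p,P,s); cv2.fillConvexPoly(m,cv2.convexHull((uv*16).astype(np.int32)),1,shift=4)
    return m.astype(bool)
def box(lx,ly,z0,z1,cy=0,n=9):
    t=np.linspace(-1,1,n); o=[]
    for z in(z0,z1):
        for a in t:
            o+=[[a*lx/2,-ly/2+cy,z],[a*lx/2,ly/2+cy,z],[-lx/2,a*ly/2+cy,z],[lx/2,a*ly/2+cy,z]]
    return np.array(o)
def cyl(r,z0,z1):
    a=np.linspace(0,2*np.pi,40); return np.array([[r*np.cos(k),r*np.sin(k),z] for z in(z0,z1) for k in a])
def place(B,x,y,th): c,s_=np.cos(th),np.sin(th); return B@np.array([[c,s_,0],[-s_,c,0],[0,0,1]])+[x,y,0]
def fit(views,parts,x0,yaw=True):
    "views: list of (picture,state,region)"
    def cost(v):
        th=v[2] if yaw else 0; e=0
        for p,s,r in views:
            m=hull_mask(p,[place(B,v[0],v[1],th) for B in parts],s)
            e+=1-(m&r).sum()/max((m|r).sum(),1)
        return e
    x0=np.array(x0[:3 if yaw else 2],float); d=np.diag([.012,.012,.15][:len(x0)])
    for _ in range(2):
        q=minimize(cost,x0,method='Nelder-Mead',options=dict(initial_simplex=np.vstack([x0,x0+d]),maxiter=150,xatol=1e-4,fatol=1e-4)); x0=q.x; d=d/3
    return np.round(q.x,4),round(1-q.fun/len(views),3)
def look(name,labels):
    s=get_state(); p=get_image(name); o={}
    for l in labels:
        m=masks_of(p,l); o[l]=m
        for k in m[:2]: print(l,round(k['p'],2),np.round(k['xy']),k['region'].sum())
    return p,s,o
E
python3 - <<'E'
from fit import *
p,s,o=look('wrist',['mat','tall_sink','low_sink','capacitor']); save(p,'w_mat2'); print(s['position'],s['ee_rot'])
g=dict(tall_sink=(.557,-.316),low_sink=(.467,-.302))
print(fit([(p,s,o['mat'][0]['region'])],[box(.25,.15,0,.004)],(.47,-.3,-.03)))
for h,z0 in((.046,.004),(.026,.004)):
    for l in g:
        for k in o[l][:1]:
            print(l,h,fit([(p,s,k['region'])],[box(.09,.044,.004,.004+h)],(*g[l],1.5)))
E
```

```text
mat 0.95 [262. 192.] 16047
tall_sink 0.86 [357. 222.] 3691
low_sink 0.95 [282. 196.] 3116
capacitor 0.8 [208. 201.] 2310
[ 0.51050872 -0.30010857  0.30524672] [0.00233316 0.99930532 0.03705151 0.00325879]
(array([ 0.4741, -0.3088, -0.0656]), np.float64(0.631))
tall_sink 0.046 (array([ 0.5599, -0.3193,  1.4163]), np.float64(0.954))
low_sink 0.046 (array([ 0.4741, -0.2989,  1.4335]), np.float64(0.85))
tall_sink 0.026 (array([ 0.5623, -0.3212,  1.3978]), np.float64(0.913))
low_sink 0.026 (array([ 0.4726, -0.3014,  1.4512]), np.float64(0.947))
```

View pics/w_mat2.png

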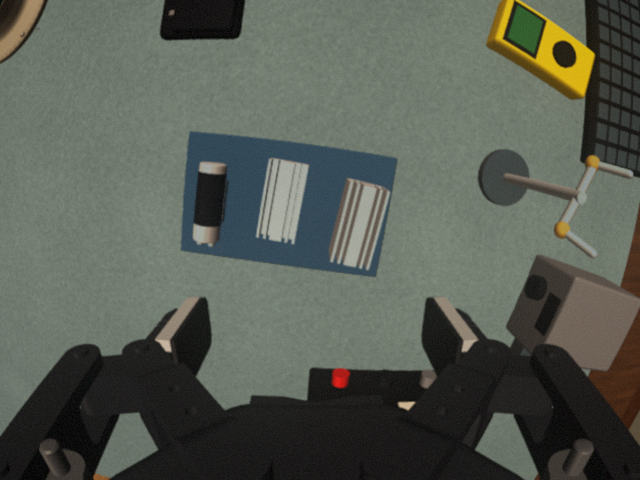

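The wrist view confirms it: the tall sink is at (357,222) beside the low sink at (282,196), and the model fits agree on which is taller. Next, over the plate and tray.

play_rows(
  series=[
    {"fingers": -1, "dx": 2, "dy": 36, "dz": 0, "turn": 0.115},
    {"fingers": -1, "dx": 2, "dy": 36, "dz": 0, "turn": 0.115},
    {"fingers": -1, "dx": 2, "dy": 36, "dz": 0, "turn": 0.115},
    {"fingers": -1, "dx": 2, "dy": 36, "dz": 0, "turn": 0.115},
    {"fingers": -1, "dx": 2, "dy": 36, "dz": 0, "turn": 0.115},
    {"fingers": -1, "dx": 2, "dy": 36, "dz": 0, "turn": 0.115},
    {"fingers": -1, "dx": 2, "dy": 36, "dz": 0, "turn": 0.115},
    {"fingers": -1, "dx": 2, "dy": 36, "dz": 0, "turn": 0.115},
    {"fingers": -1, "dx": 2, "dy": 36, "dz": 0, "turn": 0.115},
    {"fingers": -1, "dx": 2, "dy": 36, "dz": 0, "turn": 0.115},
    {"fingers": -1, "dx": 2, "dy": 36, "dz": 0, "turn": 0.115},
    {"fingers": -1, "dx": 0, "dy": 36, "dz": 0, "turn": 0},
    {"fingers": -1, "dx": 0, "dy": 0, "dz": 0, "turn": 0},
    {"fingers": -1, "dx": 0, "dy": 0, "dz": 0, "turn": 0},
  ],
)

```text
clock: 4.45
position: [0.5187, 0.1331, 0.3051]
ee_rot: [0.002, 0.776, 0.631, 0.006]
contact_force: [0.3, -0.3, -1.0]
width: 0.0856
```

```bash
python3 - <<'E'
from fit import *
GA=[box(.06,.014,.005,.077,.042),box(.06,.014,.005,.077,-.042),box(.044,.098,.075,.089),box(.036,.036,.089,.145)]
BO=lambda z:[cyl(.028,z,z+.088),cyl(.016,z+.09,z+.12)]
p,s,o=look('wrist',['plate','tray','coaster','bottle','gauge','jar']); save(p,'w_plate'); print(s['position'],s['ee_rot'])
r=lambda l:[(p,s,o[l][0]['region'])]
if o['bottle']: print('bottle',fit(r('bottle'),[cyl(.028,.012,.1),cyl(.0165,.1,.132)],(.58,.07),False))
if o['plate']:
    u=(o['plate'][0]['region']|o['bottle'][0]['region']) if o['bottle'] else o['plate'][0]['region']
    print('plate',fit([(p,s,u)],[box(.18,.15,0,.012)]+[place(B,0,0,0) for B in []],(.54,.03,.12)))
if o['coaster']: print('coaster',fit(r('coaster'),[cyl(.04,.005,.009)],(.44,.32),False))
if o['gauge']: print('gauge',fit(r('gauge'),GA,(.51,.27,-.2)))
if o['jar']: print('jar',fit(r('jar'),[cyl(.03,.005,.085)],(.59,.25),False))
E
```

```text
tray 0.93 [417. 150.] 14074
coaster 0.67 [223. 384.] 1633
coaster 0.61 [462. 106.] 3095
bottle 0.6 [274. 275.] 3493
gauge 0.74 [475. 172.] 5709
gauge 0.69 [487. 157.] 48
jar 0.7 [463. 243.] 3038
[0.51869255 0.1331456  0.30511262] [0.00249137 0.77595631 0.63075761 0.00551626]
bottle (array([0.58 , 0.078]), np.float64(0.954))
coaster (array([0.44, 0.32]), np.float64(0.0))
gauge (array([ 0.5162,  0.3077, -0.2071]), np.float64(0.965))
jar (array([0.5952, 0.2897]), np.float64(0.862))
```

View pics/w_plate.png

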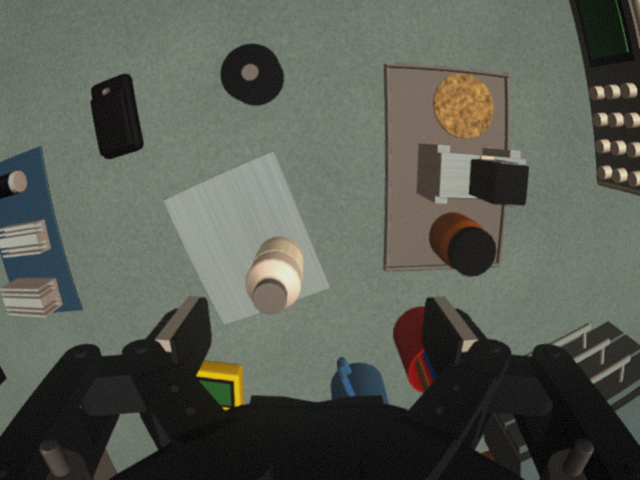

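The wrist view shows the bottle's cap at (270,295), and the plate corners at about (165,201), (275,153), (329,287) and (224,325). The coaster is at (462,106), the gauge housing at (500,182) and the jar at (463,243). The network's top "coaster" hit was wrong, so I'll use its second one.

```bash
python3 - <<'E'
from fit import *
p,s,o=look('wrist',['coaster'])
for m in o['coaster']:
    if m['region'][90:125,445:480].mean()>.5: print('coaster',fit([(p,s,m['region'])],[cyl(.04,.005,.009)],(.44,.32),False)); break
c=np.array([hit(p,q,.012,s) for q in((165,201),(275,153),(329,287),(224,325))]); print(c,c.mean(0))
e=c[3]-c[0]+c[2]-c[1]; print('plate yaw',np.arctan2(e[1],e[0]),np.linalg.norm(e)/2)
q,_,o=look('top',['plate','coaster'])
u=cv2.minAreaRect(np.array([hit(q,a[::-1],.012) for a in np.argwhere(o['plate'][0]['region'])],np.float32)); print(u)
print('coaster top',fit([(q,None,o['coaster'][0]['region'])],[cyl(.04,.005,.009)],(.44,.32),False))
E
```

```text
coaster 0.63 [463. 104.] 2949
coaster (array([0.4413, 0.3332]), np.float64(0.926))
[[ 0.48066824 -0.04657539]
 [ 0.45747248  0.09919928]
 [ 0.63016477  0.12666747]
 [ 0.65611279 -0.01945138]] [0.55610457 0.03996   ]
plate yaw 0.15554578068386815 0.17619561074526296
plate 0.71 [307. 250.] 5020
plate 0.41 [466. 292.] 966
coaster 0.5 [221. 224.] 155
coaster 0.43 [161. 318.] 42
((0.5569670796394348, 0.03756382688879967), (0.17964766919612885, 0.14981310069561005), 9.623467445373535)
coaster top (array([0.4206, 0.3201]), np.float64(0.047))
```

play_rows(
  series=[
    {"fingers": -1, "dx": 20, "dy": -18, "dz": 0, "turn": 0},
    {"fingers": -1, "dx": 20, "dy": -18, "dz": 0, "turn": 0},
    {"fingers": -1, "dx": 20, "dy": -18, "dz": 0, "turn": 0},
    {"fingers": -1, "dx": 0, "dy": 0, "dz": -30, "turn": 0},
    {"fingers": -1, "dx": 0, "dy": 0, "dz": -35, "turn": 0},
    {"fingers": -1, "dx": 0, "dy": 0, "dz": -35, "turn": 0},
    {"fingers": -1, "dx": 0, "dy": 0, "dz": 0, "turn": 0},
    {"fingers": -1, "dx": 0, "dy": 0, "dz": 0, "turn": 0},
  ],
)

```text
clock: 5.72
position: [0.5837, 0.075, 0.2052]
ee_rot: [0.005, 0.777, 0.63, 0.009]
contact_force: [0.9, -0.1, 1.2]
width: 0.0854
```

```bash
python3 - <<'E'
from fit import *
p,s,o=look('wrist',['bottle']); save(p,'w_b'); print(s['position'],s['ee_rot'])
for m in o['bottle'][:1]: print(fit([(p,s,m['region'])],[cyl(.028,.012,.1),cyl(.0165,.1,.132)],(.58,.07),False))
E
```

```text
bottle 0.73 [316. 233.] 6056
bottle 0.68 [101.  38.] 4574
[0.58372774 0.07500969 0.20516539] [0.00482182 0.77658877 0.62992139 0.00925646]
(array([0.5787, 0.0786]), np.float64(0.948))
```

play_rows(
  series=[
    {"fingers": -1, "dx": -5, "dy": 3, "dz": -30, "turn": 0},
    {"fingers": -1, "dx": 0, "dy": 0, "dz": -30, "turn": 0},
    {"fingers": -1, "dx": 0, "dy": 0, "dz": -30, "turn": 0},
    {"fingers": -1, "dx": 0, "dy": 0, "dz": -20, "turn": 0},
    {"fingers": -1, "dx": 0, "dy": 0, "dz": -10, "turn": 0},
    {"fingers": -1, "dx": 0, "dy": 0, "dz": 0, "turn": 0},
    {"fingers": -1, "dx": 0, "dy": 0, "dz": 0, "turn": 0},
  ],
)

```text
clock: 6.4
position: [0.592, 0.0801, 0.1011]
ee_rot: [0.016, 0.775, 0.631, 0.024]
contact_force: [0.4, 0.3, 0.7]
width: 0.0854
```

The tool tilt is building up during fast moves (the lag adds up). I'll back up and watch how it behaves.

play_rows(
  series=[
    {"fingers": -1, "dx": 0, "dy": 0, "dz": 30, "turn": 0},
    {"fingers": -1, "dx": 0, "dy": 0, "dz": 30, "turn": 0},
    {"fingers": -1, "dx": 0, "dy": 0, "dz": 30, "turn": 0},
    {"fingers": -1, "dx": 0, "dy": 0, "dz": 0, "turn": 0},
  ],
)

```text
clock: 6.73
position: [0.5946, 0.0805, 0.2016]
ee_rot: [0.019, 0.775, 0.631, 0.027]
contact_force: [0.9, 0.1, 0.8]
width: 0.0854
```

```bash
python3 - <<'E'
from h import *
s=get_state(); print(s['position'],s['ee_rot'],s['qpos'],s['qd'])
E
```

```text
[0.59464526 0.08047621 0.20157172] [0.0188865  0.77518495 0.63085543 0.02744121] [ 0.01606865  0.30400323  1.56989748  0.00458422  1.20119528 -1.35165883] [ 0.0020696   0.0084974   0.02753795 -0.00059141 -0.010861    0.00068844]
```

play_rows(
  series=[
    {"fingers": -1, "dx": -5, "dy": 0, "dz": -10, "turn": 0},
    {"fingers": -1, "dx": -5, "dy": 0, "dz": -10, "turn": 0},
    {"fingers": -1, "dx": 0, "dy": 0, "dz": -10, "turn": 0},
    {"fingers": -1, "dx": 0, "dy": 0, "dz": -10, "turn": 0},
    {"fingers": -1, "dx": 0, "dy": 0, "dz": -10, "turn": 0},
    {"fingers": -1, "dx": 0, "dy": 0, "dz": 0, "turn": 0},
  ],
)

```text
clock: 7.23
position: [0.5867, 0.0808, 0.1558]
ee_rot: [0.024, 0.775, 0.631, 0.034]
contact_force: [-0.8, 0.4, -1.0]
width: 0.0853
```

```bash
python3 - <<'E'
from h import *
s=get_state(); print(s['position'],s['ee_rot'],s['qpos'],s['qd'])
E
```

```text
[0.58672013 0.08081647 0.15582149] [0.02375716 0.77480826 0.63085113 0.03368396] [ 0.01684897  0.32094863  1.66808857  0.00490072  1.07021092 -1.35200884] [-0.00216901 -0.00505812 -0.00173652 -0.00056627  0.00307375  0.00138392]
```

play_rows(
  series=[
    {"fingers": -1, "dx": 0, "dy": 0, "dz": 0, "turn": 0},
    {"fingers": -1, "dx": 0, "dy": 0, "dz": 0, "turn": 0},
    {"fingers": -1, "dx": 0, "dy": 0, "dz": 0, "turn": 0},
    {"fingers": -1, "dx": 0, "dy": 0, "dz": 0, "turn": 0},
    {"fingers": -1, "dx": 0, "dy": 0, "dz": 0, "turn": 0},
    {"fingers": -1, "dx": 0, "dy": 0, "dz": 0, "turn": 0},
  ],
)

```text
clock: 7.73
position: [0.5866, 0.0807, 0.154]
ee_rot: [0.023, 0.775, 0.631, 0.033]
contact_force: [0.5, 0.0, -0.3]
width: 0.0852
```

play_rows(
  series=[
    {"fingers": -1, "dx": 0, "dy": 0, "dz": 12, "turn": 0},
    {"fingers": -1, "dx": 0, "dy": 0, "dz": 12, "turn": 0},
    {"fingers": -1, "dx": 0, "dy": 0, "dz": 12, "turn": 0},
    {"fingers": -1, "dx": 0, "dy": 0, "dz": 12, "turn": 0},
  ],
)

```text
clock: 8.07
position: [0.5848, 0.0807, 0.2013]
ee_rot: [0.021, 0.775, 0.631, 0.03]
contact_force: [0.1, 0.6, 0.9]
width: 0.0851
```

play_rows(
  series=[
    {"fingers": -1, "dx": -35, "dy": 0, "dz": 0, "turn": 0},
    {"fingers": -1, "dx": -35, "dy": 0, "dz": 0, "turn": 0},
    {"fingers": -1, "dx": -35, "dy": 0, "dz": 0, "turn": 0},
  ],
)

```text
clock: 8.32
position: [0.4883, 0.0802, 0.2055]
ee_rot: [0.026, 0.775, 0.63, 0.037]
contact_force: [-0.1, -0.6, 0.8]
width: 0.0853
```

play_rows(
  series=[
    {"fingers": -1, "dx": 35, "dy": 0, "dz": 0, "turn": 0},
    {"fingers": -1, "dx": 35, "dy": 0, "dz": 0, "turn": 0},
    {"fingers": -1, "dx": 35, "dy": 0, "dz": 0, "turn": 0},
  ],
)

```text
clock: 8.57
position: [0.559, 0.0808, 0.1973]
ee_rot: [0.013, 0.775, 0.632, 0.021]
contact_force: [0.5, -0.7, -0.0]
width: 0.0856
```

Outward moves reduce the tilt and slow moves barely change it. I'll go in slowly and out fast to level the tool.

play_rows(
  series=[
    {"fingers": -1, "dx": 0, "dy": 0, "dz": 5, "turn": 0},
    {"fingers": -1, "dx": -10, "dy": 0, "dz": 0, "turn": 0},
    {"fingers": -1, "dx": -10, "dy": 0, "dz": 0, "turn": 0},
    {"fingers": -1, "dx": -10, "dy": 0, "dz": 0, "turn": 0},
    {"fingers": -1, "dx": -10, "dy": 0, "dz": 0, "turn": 0},
    {"fingers": -1, "dx": -10, "dy": 0, "dz": 0, "turn": 0},
    {"fingers": -1, "dx": -10, "dy": 0, "dz": 0, "turn": 0},
    {"fingers": -1, "dx": -10, "dy": 0, "dz": 0, "turn": 0},
    {"fingers": -1, "dx": -10, "dy": 0, "dz": 0, "turn": 0},
    {"fingers": -1, "dx": 0, "dy": 0, "dz": 0, "turn": 0},
  ],
)

```text
clock: 9.4
position: [0.4711, 0.0807, 0.2027]
ee_rot: [0.015, 0.775, 0.631, 0.022]
contact_force: [0.0, 0.2, 0.3]
width: 0.0854
```

play_rows(
  series=[
    {"fingers": -1, "dx": 35, "dy": 0, "dz": 0, "turn": 0},
    {"fingers": -1, "dx": 35, "dy": 0, "dz": 0, "turn": 0},
    {"fingers": -1, "dx": 30, "dy": 0, "dz": 0, "turn": 0},
    {"fingers": -1, "dx": 0, "dy": 0, "dz": 0, "turn": 0},
  ],
)

```text
clock: 9.73
position: [0.5708, 0.0809, 0.2039]
ee_rot: [0.015, 0.775, 0.632, 0.023]
contact_force: [0.5, 0.2, 0.1]
width: 0.0854
```

play_rows(
  series=[
    {"fingers": -1, "dx": -35, "dy": 0, "dz": 0, "turn": 0},
    {"fingers": -1, "dx": -35, "dy": 0, "dz": 0, "turn": 0},
    {"fingers": -1, "dx": -35, "dy": 0, "dz": 0, "turn": 0},
    {"fingers": -1, "dx": 35, "dy": 0, "dz": 0, "turn": 0},
    {"fingers": -1, "dx": 35, "dy": 0, "dz": 0, "turn": 0},
    {"fingers": -1, "dx": 35, "dy": 0, "dz": 0, "turn": 0},
    {"fingers": -1, "dx": 0, "dy": 0, "dz": 0, "turn": 0},
  ],
)

```text
clock: 10.32
position: [0.5504, 0.0804, 0.1929]
ee_rot: [0.006, 0.775, 0.632, 0.012]
contact_force: [1.2, -0.2, 0.6]
width: 0.0857
```

play_rows(
  series=[
    {"fingers": -1, "dx": -35, "dy": 0, "dz": 0, "turn": 0},
    {"fingers": -1, "dx": 35, "dy": 0, "dz": 0, "turn": 0},
    {"fingers": -1, "dx": -35, "dy": 0, "dz": 0, "turn": 0},
    {"fingers": -1, "dx": 35, "dy": 0, "dz": 0, "turn": 0},
    {"fingers": -1, "dx": 0, "dy": 0, "dz": 0, "turn": 0},
  ],
)

```text
clock: 10.73
position: [0.533, 0.0795, 0.1653]
ee_rot: [-0.019, 0.775, 0.632, -0.021]
contact_force: [2.6, 0.0, 1.0]
width: 0.0855
```

play_rows(
  series=[
    {"fingers": -1, "dx": 0, "dy": 0, "dz": 12, "turn": 0},
    {"fingers": -1, "dx": 0, "dy": 0, "dz": 12, "turn": 0},
    {"fingers": -1, "dx": 0, "dy": 0, "dz": 12, "turn": 0},
    {"fingers": -1, "dx": 0, "dy": 0, "dz": 0, "turn": 0},
  ],
)

```text
clock: 11.07
position: [0.5307, 0.0794, 0.1997]
ee_rot: [-0.021, 0.775, 0.631, -0.024]
contact_force: [1.1, -0.6, 0.1]
width: 0.0854
```

play_rows(
  series=[
    {"fingers": -1, "dx": 30, "dy": 0, "dz": 0, "turn": 0},
    {"fingers": -1, "dx": -30, "dy": 0, "dz": 0, "turn": 0},
    {"fingers": -1, "dx": 0, "dy": 0, "dz": 0, "turn": 0},
  ],
)

```text
clock: 11.32
position: [0.534, 0.0794, 0.1974]
ee_rot: [-0.022, 0.775, 0.631, -0.025]
contact_force: [-1.8, -0.7, -0.8]
width: 0.0854
```

play_rows(
  series=[
    {"fingers": -1, "dx": 0, "dy": 0, "dz": 30, "turn": 0},
    {"fingers": -1, "dx": 0, "dy": 0, "dz": 30, "turn": 0},
    {"fingers": -1, "dx": 0, "dy": 0, "dz": -30, "turn": 0},
    {"fingers": -1, "dx": 0, "dy": 0, "dz": -30, "turn": 0},
    {"fingers": -1, "dx": 0, "dy": 0, "dz": 0, "turn": 0},
  ],
)

```text
clock: 11.73
position: [0.5396, 0.0794, 0.2026]
ee_rot: [-0.017, 0.775, 0.631, -0.018]
contact_force: [-0.8, -0.5, -0.9]
width: 0.0852
```

play_rows(
  series=[
    {"fingers": -1, "dx": -35, "dy": 0, "dz": 0, "turn": 0},
    {"fingers": -1, "dx": -35, "dy": 0, "dz": 0, "turn": 0},
    {"fingers": -1, "dx": -35, "dy": 0, "dz": 0, "turn": 0},
    {"fingers": -1, "dx": 0, "dy": 0, "dz": 0, "turn": 0},
  ],
)

```text
clock: 12.07
position: [0.4346, 0.0791, 0.2051]
ee_rot: [-0.015, 0.775, 0.631, -0.016]
contact_force: [0.5, -0.3, -0.2]
width: 0.0857
```

play_rows(
  series=[
    {"fingers": -1, "dx": 0, "dy": 0, "dz": 30, "turn": 0},
    {"fingers": -1, "dx": 0, "dy": 0, "dz": 30, "turn": 0},
    {"fingers": -1, "dx": 0, "dy": 0, "dz": -30, "turn": 0},
    {"fingers": -1, "dx": 0, "dy": 0, "dz": -30, "turn": 0},
    {"fingers": -1, "dx": 0, "dy": 0, "dz": 0, "turn": 0},
    {"fingers": -1, "dx": 15, "dy": 0, "dz": 0, "turn": 0},
    {"fingers": -1, "dx": 15, "dy": 0, "dz": 0, "turn": 0},
    {"fingers": -1, "dx": 15, "dy": 0, "dz": 0, "turn": 0},
    {"fingers": -1, "dx": 15, "dy": 0, "dz": 0, "turn": 0},
    {"fingers": -1, "dx": 15, "dy": 0, "dz": 0, "turn": 0},
    {"fingers": -1, "dx": 15, "dy": 0, "dz": 0, "turn": 0},
    {"fingers": -1, "dx": 15, "dy": 0, "dz": 0, "turn": 0},
    {"fingers": -1, "dx": 15, "dy": 0, "dz": 0, "turn": 0},
    {"fingers": -1, "dx": 15, "dy": 0, "dz": 0, "turn": 0},
    {"fingers": -1, "dx": 0, "dy": 0, "dz": 0, "turn": 0},
  ],
)

```text
clock: 13.32
position: [0.5968, 0.0793, 0.2352]
ee_rot: [0.0, 0.775, 0.631, 0.003]
contact_force: [0.4, 0.4, -0.2]
width: 0.0854
```

Level again. Now descending gently over the bottle.

play_rows(
  series=[
    {"fingers": -1, "dx": -4, "dy": 0, "dz": -12, "turn": 0},
    {"fingers": -1, "dx": -4, "dy": 0, "dz": -12, "turn": 0},
    {"fingers": -1, "dx": -4, "dy": 0, "dz": -12, "turn": 0},
    {"fingers": -1, "dx": -3, "dy": 0, "dz": -12, "turn": 0},
    {"fingers": -1, "dx": 0, "dy": 0, "dz": -12, "turn": 0},
    {"fingers": -1, "dx": 0, "dy": 0, "dz": 0, "turn": 0},
  ],
)

```text
clock: 13.82
position: [0.5885, 0.0791, 0.1816]
ee_rot: [0.004, 0.775, 0.631, 0.008]
contact_force: [-0.5, 0.2, -0.1]
width: 0.0855
```

play_rows(
  series=[
    {"fingers": -1, "dx": -5, "dy": 0, "dz": -6, "turn": 0},
    {"fingers": -1, "dx": -5, "dy": 0, "dz": -6, "turn": 0},
    {"fingers": -1, "dx": -2, "dy": 0, "dz": -6, "turn": 0},
    {"fingers": -1, "dx": 0, "dy": 0, "dz": -6, "turn": 0},
    {"fingers": -1, "dx": 0, "dy": 0, "dz": -6, "turn": 0},
    {"fingers": -1, "dx": 0, "dy": 0, "dz": -6, "turn": 0},
    {"fingers": -1, "dx": 0, "dy": 0, "dz": -6, "turn": 0},
    {"fingers": -1, "dx": 0, "dy": 0, "dz": 0, "turn": 0},
  ],
)

```text
clock: 14.48
position: [0.5775, 0.0792, 0.1405]
ee_rot: [0.006, 0.775, 0.631, 0.011]
contact_force: [-1.0, 0.7, 0.5]
width: 0.0854
```

play_rows(
  series=[
    {"fingers": -1, "dx": 0, "dy": 0, "dz": -9, "turn": 0},
    {"fingers": -1, "dx": 0, "dy": 0, "dz": -9, "turn": 0},
    {"fingers": -1, "dx": 0, "dy": 0, "dz": -9, "turn": 0},
    {"fingers": -1, "dx": 0, "dy": 0, "dz": -9, "turn": 0},
    {"fingers": -1, "dx": 0, "dy": 0, "dz": -9, "turn": 0},
    {"fingers": -1, "dx": 0, "dy": 0, "dz": -9, "turn": 0},
    {"fingers": -1, "dx": 0, "dy": 0, "dz": 0, "turn": 0},
    {"fingers": -1, "dx": 0, "dy": 0, "dz": 0, "turn": 0},
  ],
)

```text
clock: 15.15
position: [0.577, 0.0791, 0.079]
ee_rot: [0.005, 0.775, 0.631, 0.01]
contact_force: [-0.6, 1.0, -0.0]
width: 0.0856
```

play_rows(
  series=[
    {"fingers": 0.6, "dx": 0, "dy": 0, "dz": 0, "turn": 0},
    {"fingers": 0.6, "dx": 0, "dy": 0, "dz": 0, "turn": 0},
    {"fingers": 0.6, "dx": 0, "dy": 0, "dz": 0, "turn": 0},
    {"fingers": 0.6, "dx": 0, "dy": 0, "dz": 0, "turn": 0},
    {"fingers": 0.6, "dx": 0, "dy": 0, "dz": 0, "turn": 0},
    {"fingers": 0.6, "dx": 0, "dy": 0, "dz": 0, "turn": 0},
  ],
  squeeze=40,
)

```text
clock: 15.65
position: [0.5774, 0.0789, 0.0799]
ee_rot: [0.006, 0.775, 0.631, 0.01]
contact_force: [-0.1, -0.3, -2.6]
width: 0.0553
```

```bash
python3 - <<'E'
from fit import *
p,s,o=look('wrist',['coaster','bottle']); save(p,'w_g'); print(s['position'],s['ee_rot'],s['width'],s['contact_force'])
E
```

```text
coaster 0.65 [613.  19.] 2030
coaster 0.41 [160. 445.] 240
bottle 0.74 [318. 323.] 21556
[0.5773779  0.07885025 0.07988385] [0.00593175 0.77540125 0.63136141 0.01002398] 0.055336074663350096 [-0.09346939 -0.29081103 -2.56766314]
```

View pics/w_g.png

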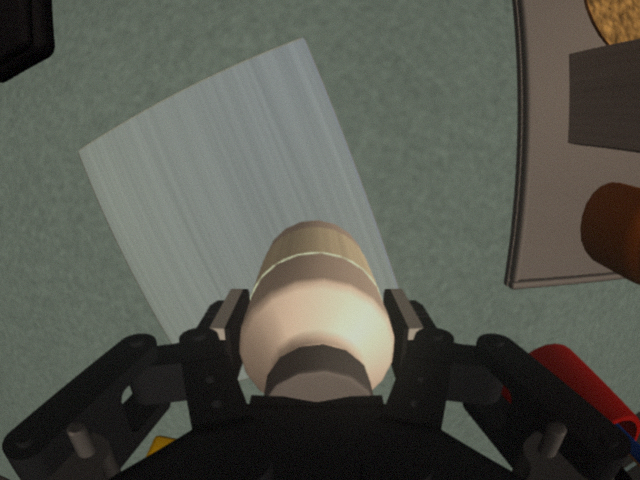

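Gripped at 55 mm opening, with the bottle between the pads at (318,323). Lifting it slowly.

play_rows(
  series=[
    {"fingers": 0.6, "dx": 0, "dy": 0, "dz": 8, "turn": 0},
    {"fingers": 0.6, "dx": 0, "dy": 0, "dz": 14, "turn": 0},
    {"fingers": 0.6, "dx": 0, "dy": 0, "dz": 14, "turn": 0},
    {"fingers": 0.6, "dx": 0, "dy": 0, "dz": 14, "turn": 0},
    {"fingers": 0.6, "dx": 0, "dy": 0, "dz": 14, "turn": 0},
    {"fingers": 0.6, "dx": 0, "dy": 0, "dz": 14, "turn": 0},
    {"fingers": 0.6, "dx": 0, "dy": 0, "dz": 14, "turn": 0},
    {"fingers": 0.6, "dx": 0, "dy": 0, "dz": 8, "turn": 0},
    {"fingers": 0.6, "dx": 0, "dy": 0, "dz": 0, "turn": 0},
  ],
)

```text
clock: 16.55
position: [0.5751, 0.0791, 0.1863]
ee_rot: [0.005, 0.775, 0.631, 0.009]
contact_force: [0.0, 0.1, -2.6]
width: 0.0549
```

play_rows(
  series=[
    {"fingers": 0.6, "dx": -10, "dy": 0, "dz": 0, "turn": 0},
    {"fingers": 0.6, "dx": -15, "dy": 0, "dz": 0, "turn": 0},
    {"fingers": 0.6, "dx": -15, "dy": 0, "dz": 0, "turn": 0},
    {"fingers": 0.6, "dx": -15, "dy": 0, "dz": 0, "turn": 0},
    {"fingers": 0.6, "dx": -15, "dy": 0, "dz": 0, "turn": 0},
    {"fingers": 0.6, "dx": -15, "dy": 0, "dz": 0, "turn": 0},
    {"fingers": 0.6, "dx": -15, "dy": 0, "dz": 0, "turn": 0},
    {"fingers": 0.6, "dx": -8, "dy": 0, "dz": 0, "turn": 0},
    {"fingers": 0.6, "dx": 0, "dy": 0, "dz": 0, "turn": 0},
  ],
)

```text
clock: 17.3
position: [0.4512, 0.0789, 0.1793]
ee_rot: [-0.001, 0.775, 0.631, 0.002]
contact_force: [-0.3, 0.3, -2.3]
width: 0.055
```

play_rows(
  series=[
    {"fingers": 0.6, "dx": 0, "dy": 10, "dz": 0, "turn": 0},
    {"fingers": 0.6, "dx": -1, "dy": 20, "dz": 0, "turn": 0},
    {"fingers": 0.6, "dx": -1, "dy": 20, "dz": 0, "turn": 0},
    {"fingers": 0.6, "dx": -1, "dy": 20, "dz": 0, "turn": 0},
    {"fingers": 0.6, "dx": -1, "dy": 20, "dz": 0, "turn": 0},
    {"fingers": 0.6, "dx": -1, "dy": 20, "dz": 0, "turn": 0},
    {"fingers": 0.6, "dx": -1, "dy": 20, "dz": 0, "turn": 0},
    {"fingers": 0.6, "dx": -1, "dy": 20, "dz": 0, "turn": 0},
    {"fingers": 0.6, "dx": -1, "dy": 20, "dz": 0, "turn": 0},
    {"fingers": 0.6, "dx": -1, "dy": 20, "dz": 0, "turn": 0},
    {"fingers": 0.6, "dx": -1, "dy": 20, "dz": 0, "turn": 0},
    {"fingers": 0.6, "dx": -1, "dy": 12, "dz": 0, "turn": 0},
    {"fingers": 0.6, "dx": 0, "dy": 6, "dz": 0, "turn": 0},
    {"fingers": 0.6, "dx": 0, "dy": 0, "dz": 0, "turn": 0},
  ],
)

```text
clock: 18.47
position: [0.4474, 0.3297, 0.176]
ee_rot: [-0.001, 0.777, 0.63, 0.007]
contact_force: [0.1, -0.0, -1.9]
width: 0.055
```

```bash
python3 - <<'E'
from fit import *
p,s,o=look('wrist',['coaster','bottle','gauge']); save(p,'w_c'); print(s['position'],s['ee_rot'])
u=o['coaster'][0]['region']
print(fit([(p,s,u)],[cyl(.04,.005,.009)],(.44,.33),False))
q,_,o2=look('side',['bottle','coaster'])
E
```

```text
bottle 0.87 [314. 324.] 21412
gauge 0.76 [248. 278.] 280
[0.44736953 0.32969669 0.17603435] [-0.0011585   0.77675341  0.6297621   0.00724553]Traceback (most recent call last):
  File "<stdin>", line 3, in <module>
IndexError: list index out of range
```

View pics/w_c.png

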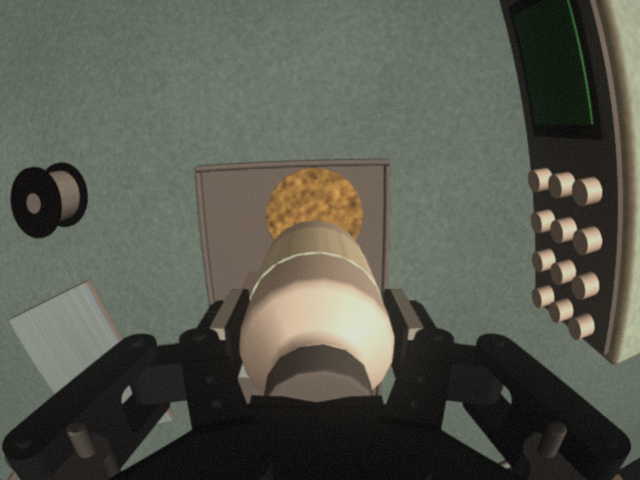

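The coaster is visible past the bottle, spanning columns 267–363 with its near edge at row 168. I'll check the target against that.

```bash
python3 - <<'E'
from fit import *
from scipy.optimize import fsolve
s=get_state(); p=get_image('wrist')
def e(v):
    u=proj(p,cyl(.04,.009,.009)+[v[0],v[1],0],s); return [u[:,0].min()-267+u[:,0].max()-363,u[:,1].min()-168]
v=fsolve(e,[.441,.333]); u=proj(p,cyl(.04,.009,.009)+[*v,0],s); print(v,u[:,0].min(),u[:,0].max())
E
```

```text
[0.44111615 0.33010982] 266.6820418367414 363.317958163262
```

play_rows(
  series=[
    {"fingers": 0.6, "dx": -3, "dy": 0, "dz": -9, "turn": 0},
    {"fingers": 0.6, "dx": -3, "dy": 0, "dz": -9, "turn": 0},
    {"fingers": 0.6, "dx": -2, "dy": 0, "dz": -9, "turn": 0},
    {"fingers": 0.6, "dx": 0, "dy": 0, "dz": -9, "turn": 0},
    {"fingers": 0.6, "dx": 0, "dy": 0, "dz": -9, "turn": 0},
    {"fingers": 0.6, "dx": 0, "dy": 0, "dz": -9, "turn": 0},
    {"fingers": 0.6, "dx": 0, "dy": 0, "dz": -9, "turn": 0},
    {"fingers": 0.6, "dx": 0, "dy": 0, "dz": -6, "turn": 0},
    {"fingers": 0.6, "dx": 0, "dy": 0, "dz": -5, "turn": 0},
    {"fingers": 0.6, "dx": 0, "dy": 0, "dz": 0, "turn": 0},
  ],
)

```text
clock: 19.55
position: [0.4371, 0.3228, 0.0934]
ee_rot: [-0.001, 0.779, 0.627, 0.005]
contact_force: [0.3, -0.3, -2.1]
width: 0.0551
```

play_rows(
  series=[
    {"fingers": 0.6, "dx": 1, "dy": 4, "dz": -4, "turn": 0},
    {"fingers": 0.6, "dx": 1, "dy": 4, "dz": -4, "turn": 0},
    {"fingers": 0.6, "dx": 0, "dy": 1, "dz": -3, "turn": 0},
    {"fingers": 0.6, "dx": 0, "dy": 0, "dz": 0, "turn": 0},
  ],
)

```text
clock: 19.88
position: [0.4404, 0.3335, 0.0817]
ee_rot: [-0.001, 0.779, 0.627, 0.006]
contact_force: [-0.1, 1.1, -2.3]
width: 0.0547
```

play_rows(
  series=[
    {"fingers": 0.6, "dx": 0, "dy": 0, "dz": -2, "turn": 0},
    {"fingers": 0.6, "dx": 0, "dy": 0, "dz": -2, "turn": 0},
  ],
)

```text
clock: 20.05
position: [0.4411, 0.3342, 0.0781]
ee_rot: [-0.0, 0.779, 0.627, 0.007]
contact_force: [0.0, -0.3, -3.5]
width: 0.0546
```

play_rows(
  series=[
    {"fingers": 0.6, "dx": 0, "dy": -1, "dz": -1, "turn": 0},
    {"fingers": 0.6, "dx": 0, "dy": 0, "dz": -1, "turn": 0},
  ],
)

```text
clock: 20.22
position: [0.441, 0.3332, 0.0765]
ee_rot: [-0.0, 0.779, 0.627, 0.007]
contact_force: [-2.3, -0.7, 7.9]
width: 0.0549
```

Contact: the vertical force reversed to +8 N. Releasing and going straight up.

play_rows(
  series=[
    {"fingers": 0.2, "dx": 0, "dy": 0, "dz": 0, "turn": 0},
    {"fingers": -0.3, "dx": 0, "dy": 0, "dz": 0, "turn": 0},
    {"fingers": -1, "dx": 0, "dy": 0, "dz": 0, "turn": 0},
    {"fingers": -1, "dx": 0, "dy": 0, "dz": 0, "turn": 0},
    {"fingers": -1, "dx": 0, "dy": 0, "dz": 0, "turn": 0},
    {"fingers": -1, "dx": 0, "dy": 0, "dz": 0, "turn": 0},
    {"fingers": -1, "dx": 0, "dy": 0, "dz": 9, "turn": 0},
    {"fingers": -1, "dx": 0, "dy": 0, "dz": 12, "turn": 0},
    {"fingers": -1, "dx": 0, "dy": 0, "dz": 12, "turn": 0},
    {"fingers": -1, "dx": 0, "dy": 0, "dz": 14, "turn": 0},
    {"fingers": -1, "dx": 0, "dy": 0, "dz": 14, "turn": 0},
    {"fingers": -1, "dx": 0, "dy": 0, "dz": 14, "turn": 0},
    {"fingers": -1, "dx": 0, "dy": 0, "dz": 14, "turn": 0},
    {"fingers": -1, "dx": 0, "dy": 0, "dz": 14, "turn": 0},
    {"fingers": -1, "dx": 0, "dy": 0, "dz": 14, "turn": 0},
    {"fingers": -1, "dx": 0, "dy": 0, "dz": 14, "turn": 0},
    {"fingers": -1, "dx": 0, "dy": 0, "dz": 14, "turn": 0},
    {"fingers": -1, "dx": 0, "dy": 0, "dz": 0, "turn": 0},
  ],
)

```text
clock: 21.72
position: [0.4423, 0.3336, 0.238]
ee_rot: [0.0, 0.779, 0.627, 0.012]
contact_force: [0.8, 0.3, -0.6]
width: 0.0855
```

```bash
python3 - <<'E'
from fit import *
p,s,o=look('wrist',['coaster','bottle','gauge']); save(p,'w_c2'); print(s['position'],s['ee_rot'],s['qpos'])
for m in o['bottle'][:2]: print(fit([(p,s,m['region'])],[cyl(.028,.009,.097),cyl(.0165,.097,.129)],(.44,.333),False))
E
```

```text
coaster 0.79 [304. 180.] 1490
bottle 0.78 [312. 228.] 4561
bottle 0.74 [302. 281.] 242
gauge 0.58 [302. 311.] 9034
gauge 0.19 [301. 285.] 250
[0.44234965 0.33358393 0.2379727 ] [4.76200748e-04 7.78865960e-01 6.27073242e-01 1.21135828e-02] [ 0.51867314  0.23404166  1.57472427  0.00300203  1.30875534 -0.83776845]
(array([0.443 , 0.3333]), np.float64(0.929))
(array([0.4691, 0.3192]), np.float64(0.046))
```

View pics/w_c2.png

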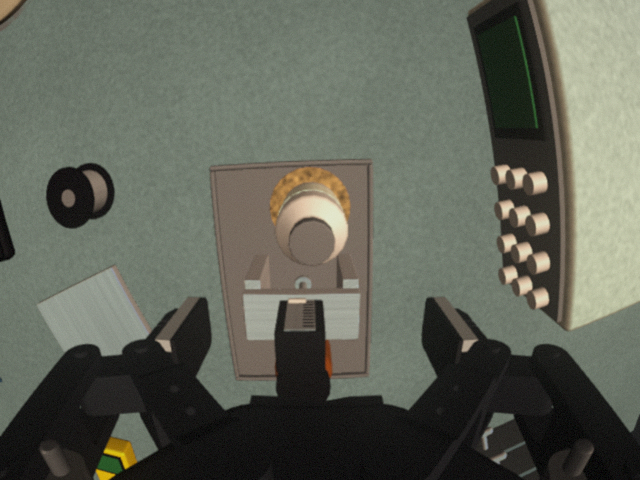

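The bottle stands upright on the coaster at (.443,.333), within 3 mm of its centre. Now the tall sink.

play_rows(
  series=[
    {"fingers": -1, "dx": 0, "dy": -15, "dz": 5, "turn": -0.075},
    {"fingers": -1, "dx": 5, "dy": -30, "dz": 5, "turn": -0.075},
    {"fingers": -1, "dx": 5, "dy": -30, "dz": 5, "turn": -0.075},
    {"fingers": -1, "dx": 5, "dy": -30, "dz": 5, "turn": -0.075},
    {"fingers": -1, "dx": 5, "dy": -30, "dz": 0, "turn": -0.075},
    {"fingers": -1, "dx": 5, "dy": -30, "dz": 0, "turn": -0.075},
    {"fingers": -1, "dx": 5, "dy": -30, "dz": 0, "turn": -0.075},
    {"fingers": -1, "dx": 5, "dy": -30, "dz": 0, "turn": -0.075},
    {"fingers": -1, "dx": 5, "dy": -30, "dz": 0, "turn": -0.075},
    {"fingers": -1, "dx": 5, "dy": -30, "dz": 0, "turn": -0.075},
    {"fingers": -1, "dx": 5, "dy": -30, "dz": 0, "turn": -0.075},
    {"fingers": -1, "dx": 5, "dy": -30, "dz": 0, "turn": -0.075},
    {"fingers": -1, "dx": 5, "dy": -30, "dz": 0, "turn": -0.075},
    {"fingers": -1, "dx": 5, "dy": -30, "dz": 0, "turn": -0.075},
    {"fingers": -1, "dx": 5, "dy": -30, "dz": 0, "turn": -0.075},
    {"fingers": -1, "dx": 5, "dy": -30, "dz": 0, "turn": -0.075},
    {"fingers": -1, "dx": 5, "dy": -30, "dz": 0, "turn": -0.075},
    {"fingers": -1, "dx": 5, "dy": -30, "dz": 0, "turn": -0.075},
    {"fingers": -1, "dx": 5, "dy": -20, "dz": 0, "turn": -0.075},
    {"fingers": -1, "dx": 0, "dy": 0, "dz": 0, "turn": 0},
  ],
)

```text
clock: 23.58
position: [0.5168, -0.2375, 0.2268]
ee_rot: [-0.01, 0.998, -0.069, -0.011]
contact_force: [0.8, 1.1, 0.7]
width: 0.0854
```

play_rows(
  series=[
    {"fingers": -1, "dx": 7, "dy": -13, "dz": 0, "turn": 0},
    {"fingers": -1, "dx": 7, "dy": -13, "dz": 0, "turn": -0.01},
    {"fingers": -1, "dx": 7, "dy": -13, "dz": 0, "turn": 0},
    {"fingers": -1, "dx": 7, "dy": -13, "dz": 0, "turn": 0},
    {"fingers": -1, "dx": 7, "dy": -13, "dz": 0, "turn": 0},
    {"fingers": -1, "dx": 4, "dy": -8, "dz": 0, "turn": 0},
    {"fingers": -1, "dx": 0, "dy": 0, "dz": 0, "turn": 0},
  ],
)

```text
clock: 24.17
position: [0.5544, -0.3102, 0.2188]
ee_rot: [-0.015, 0.997, -0.073, -0.018]
contact_force: [0.5, 0.2, 0.2]
width: 0.0858
```

```bash
python3 - <<'E'
from fit import *
p,s,o=look('wrist',['tall_sink','low_sink']); save(p,'w_s'); print(s['position'],s['ee_rot'])
print(fit([(p,s,o['tall_sink'][0]['region'])],[box(.09,.044,.004,.05)],(.56,-.319,1.416)))
print(fit([(p,s,o['low_sink'][0]['region'])],[box(.09,.044,.004,.03)],(.473,-.3,1.45)))
E
```

```text
tall_sink 0.89 [333. 233.] 5416
low_sink 0.9 [237. 221.] 5058
[ 0.55443601 -0.31023588  0.21881605] [-0.01540335  0.99706262 -0.07283179 -0.0180112 ]
(array([ 0.56  , -0.3188,  1.4174]), np.float64(0.94))
(array([ 0.4722, -0.3015,  1.451 ]), np.float64(0.97))
```

play_rows(
  series=[
    {"fingers": -1, "dx": 0, "dy": 0, "dz": 30, "turn": 0},
    {"fingers": -1, "dx": 0, "dy": 0, "dz": 30, "turn": 0},
    {"fingers": -1, "dx": 0, "dy": 0, "dz": -30, "turn": 0},
    {"fingers": -1, "dx": 0, "dy": 0, "dz": -30, "turn": 0},
    {"fingers": -1, "dx": 0, "dy": 0, "dz": 0, "turn": 0},
    {"fingers": -1, "dx": 0, "dy": 0, "dz": 30, "turn": 0},
    {"fingers": -1, "dx": 0, "dy": 0, "dz": 30, "turn": 0},
    {"fingers": -1, "dx": 0, "dy": 0, "dz": -30, "turn": 0},
    {"fingers": -1, "dx": 0, "dy": 0, "dz": -30, "turn": 0},
    {"fingers": -1, "dx": 0, "dy": 0, "dz": 0, "turn": 0},
  ],
)

```text
clock: 25.15
position: [0.5509, -0.2986, 0.23]
ee_rot: [-0.017, 0.997, -0.069, -0.017]
contact_force: [-0.5, -0.8, -0.6]
width: 0.0855
```

play_rows(
  series=[
    {"fingers": -1, "dx": 3, "dy": -6, "dz": -25, "turn": 0},
    {"fingers": -1, "dx": 3, "dy": -6, "dz": -30, "turn": 0},
    {"fingers": -1, "dx": 3, "dy": -6, "dz": -30, "turn": 0},
    {"fingers": -1, "dx": 0, "dy": 0, "dz": -20, "turn": 0},
    {"fingers": -1, "dx": 0, "dy": 0, "dz": 0, "turn": 0},
  ],
)

```text
clock: 25.57
position: [0.562, -0.3157, 0.1326]
ee_rot: [-0.015, 0.998, -0.067, -0.013]
contact_force: [-0.7, 1.4, 0.0]
width: 0.0855
```

play_rows(
  series=[
    {"fingers": -0.45, "dx": -1, "dy": -2, "dz": -10, "turn": -0.01},
    {"fingers": -0.45, "dx": 0, "dy": 0, "dz": -10, "turn": -0.01},
    {"fingers": -0.45, "dx": 0, "dy": 0, "dz": -10, "turn": 0},
    {"fingers": -0.45, "dx": 0, "dy": 0, "dz": -10, "turn": 0},
    {"fingers": -0.45, "dx": 0, "dy": 0, "dz": 0, "turn": 0},
  ],
)

```text
clock: 25.98
position: [0.5635, -0.3187, 0.0965]
ee_rot: [-0.013, 0.997, -0.078, -0.009]
contact_force: [-0.1, 0.2, -1.1]
width: 0.0617
```

```bash
python3 - <<'E'
from fit import *
p,s,o=look('wrist',['tall_sink']); save(p,'w_s2'); print(s['position'],s['ee_rot'],s['width'])
q=s['ee_rot']; M=R.from_quat([q[1],q[2],q[3],q[0]]).as_matrix(); print(M[:,2])
print(fit([(p,s,o['tall_sink'][0]['region'])],[box(.09,.044,.004,.05)],(.56,-.319,1.416)))
E
```

```text
tall_sink 0.83 [310. 265.] 13785
[ 0.56348817 -0.31867165  0.09650842] [-0.01265034  0.99685129 -0.0777699  -0.00890598] 0.06170614884622553
[-0.01578825  0.02660625 -0.9995213 ]
(array([ 0.5597, -0.3186,  1.418 ]), np.float64(0.939))
```

View pics/w_s2.png

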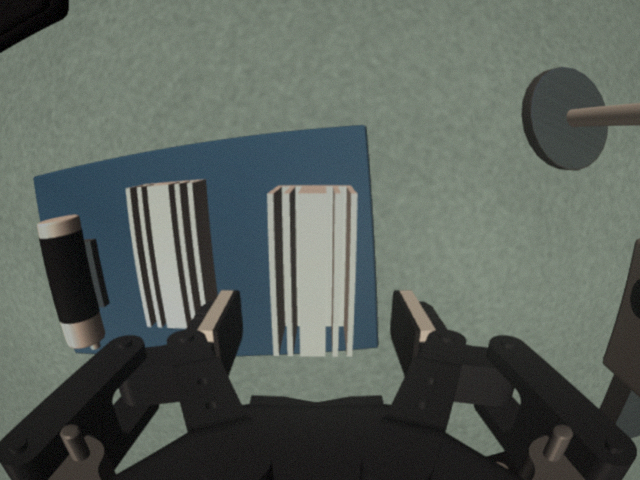

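The sink lies squarely between the open fingers at columns 268–357, and the low sink is clear on the left. Descending.

play_rows(
  series=[
    {"fingers": -0.45, "dx": -3, "dy": 0, "dz": -10, "turn": 0},
    {"fingers": -0.45, "dx": -1, "dy": 0, "dz": -10, "turn": 0},
    {"fingers": -0.45, "dx": 0, "dy": 0, "dz": -10, "turn": 0},
    {"fingers": -0.45, "dx": 0, "dy": 0, "dz": -10, "turn": 0},
    {"fingers": -0.45, "dx": 0, "dy": 0, "dz": -8, "turn": 0},
    {"fingers": -0.45, "dx": 0, "dy": 0, "dz": 0, "turn": 0},
  ],
)

```text
clock: 26.58
position: [0.5604, -0.3196, 0.047]
ee_rot: [-0.011, 0.997, -0.078, -0.006]
contact_force: [0.3, -0.5, -0.4]
width: 0.062
```

play_rows(
  series=[
    {"fingers": -0.45, "dx": -1, "dy": 0, "dz": -7, "turn": 0},
    {"fingers": -0.45, "dx": 0, "dy": 0, "dz": -5, "turn": 0},
    {"fingers": -0.45, "dx": 0, "dy": 0, "dz": 0, "turn": 0},
    {"fingers": 0.8, "dx": 0, "dy": 0, "dz": 0, "turn": 0},
    {"fingers": 0.8, "dx": 0, "dy": 0, "dz": 0, "turn": 0},
    {"fingers": 0.8, "dx": 0, "dy": 0, "dz": 0, "turn": 0},
    {"fingers": 0.8, "dx": 0, "dy": 0, "dz": 0, "turn": 0},
    {"fingers": 0.8, "dx": 0, "dy": 0, "dz": 0, "turn": 0},
  ],
  squeeze=50,
)

```text
clock: 27.25
position: [0.5596, -0.3197, 0.0331]
ee_rot: [-0.011, 0.997, -0.078, -0.007]
contact_force: [-0.5, 0.0, -2.6]
width: 0.0431
```

Held at 43 mm opening. Lifting, then across to the plate with a turn.

play_rows(
  series=[
    {"fingers": 0.8, "dx": 0, "dy": 0, "dz": 8, "turn": 0},
    {"fingers": 0.8, "dx": 0, "dy": 0, "dz": 14, "turn": 0},
    {"fingers": 0.8, "dx": 0, "dy": 0, "dz": 14, "turn": 0},
    {"fingers": 0.8, "dx": 0, "dy": 0, "dz": 14, "turn": 0},
    {"fingers": 0.8, "dx": 0, "dy": 0, "dz": 14, "turn": 0},
    {"fingers": 0.8, "dx": 0, "dy": 0, "dz": 14, "turn": 0},
    {"fingers": 0.8, "dx": 0, "dy": 0, "dz": 8, "turn": 0},
    {"fingers": 0.8, "dx": 0, "dy": 0, "dz": 0, "turn": 0},
  ],
)

```text
clock: 27.92
position: [0.5571, -0.318, 0.1237]
ee_rot: [-0.013, 0.997, -0.078, -0.009]
contact_force: [1.0, -0.5, -1.7]
width: 0.0431
```

play_rows(
  series=[
    {"fingers": 0.8, "dx": 0, "dy": 12, "dz": 0, "turn": -0.04},
    {"fingers": 0.8, "dx": 0, "dy": 22, "dz": 0, "turn": -0.075},
    {"fingers": 0.8, "dx": 0, "dy": 22, "dz": 0, "turn": -0.075},
    {"fingers": 0.8, "dx": 0, "dy": 22, "dz": 0, "turn": -0.075},
    {"fingers": 0.8, "dx": 0, "dy": 22, "dz": 0, "turn": -0.075},
    {"fingers": 0.8, "dx": 0, "dy": 22, "dz": 0, "turn": -0.075},
    {"fingers": 0.8, "dx": 0, "dy": 22, "dz": 0, "turn": -0.075},
    {"fingers": 0.8, "dx": 0, "dy": 22, "dz": 0, "turn": -0.075},
    {"fingers": 0.8, "dx": 0, "dy": 22, "dz": 0, "turn": -0.075},
    {"fingers": 0.8, "dx": 0, "dy": 22, "dz": 0, "turn": -0.075},
    {"fingers": 0.8, "dx": 0, "dy": 22, "dz": 0, "turn": -0.075},
    {"fingers": 0.8, "dx": 0, "dy": 22, "dz": 0, "turn": -0.075},
    {"fingers": 0.8, "dx": 0, "dy": 22, "dz": 0, "turn": -0.075},
    {"fingers": 0.8, "dx": 0, "dy": 22, "dz": 0, "turn": -0.075},
    {"fingers": 0.8, "dx": 0, "dy": 22, "dz": 0, "turn": -0.075},
    {"fingers": 0.8, "dx": 0, "dy": 12, "dz": 0, "turn": -0.05},
    {"fingers": 0.8, "dx": 0, "dy": 0, "dz": 0, "turn": 0},
  ],
)

```text
clock: 29.33
position: [0.5479, 0.0283, 0.1154]
ee_rot: [-0.013, 0.778, -0.628, -0.009]
contact_force: [-0.9, -0.3, -2.0]
width: 0.043
```

```bash
python3 - <<'E'
from fit import *
s=get_state(); q=s['ee_rot']; M=R.from_quat([q[1],q[2],q[3],q[0]]).as_matrix(); print(s['position'],'jaw',np.arctan2(M[1,0],M[0,0]),M[:,2],s['width'])
p,s,o=look('wrist',['plate','tall_sink']); save(p,'w_p3')
q,_,o2=look('top',['plate','tall_sink']); save(q,'top1')
if o2['plate']:
    a=np.zeros((480,640),bool)
    for l in o2:
        for m in o2[l][:1]: a|=m['region']
    u=cv2.minAreaRect(np.array([hit(q,a_[::-1],.012) for a_ in np.argwhere(o2['plate'][0]['region'])],np.float32)); print(u)
E
```

```text
[0.54792161 0.02831189 0.11540216] jaw -1.358611058448562 [ 0.00306458  0.03197252 -0.99948405] 0.042993032787583936
tall_sink 0.67 [314. 289.] 25378
plate 0.71 [191. 254.] 5175
plate 0.7 [202. 164.] 1696
tall_sink 0.74 [171. 302.] 385
((0.5166298747062683, 0.2966081500053406), (0.1624705046415329, 0.2517426908016205), 79.41407012939453)
```

View pics/w_p3.png

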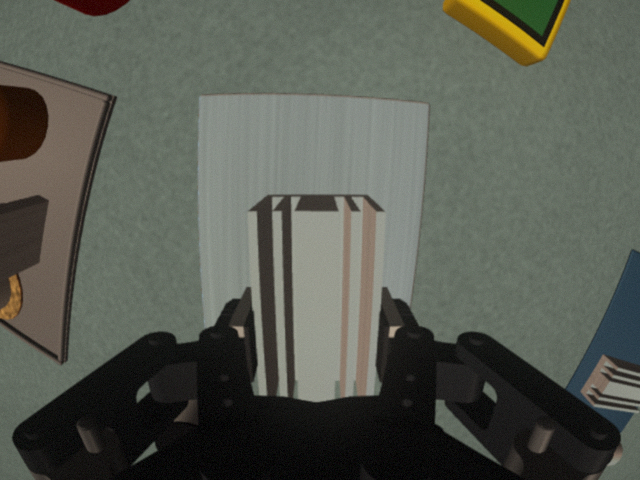

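The plate's far corners are at (199,95) and (428,103), and the sink sits squarely in the jaws. I'll work out the plate pose from the far edge.

```bash
python3 - <<'E'
from fit import *
s=get_state(); p=get_image('wrist')
a,b=hit(p,(199,95),.012,s),hit(p,(428,103),.012,s); print(a,b,np.linalg.norm(a-b))
y=(a-b)/np.linalg.norm(a-b); x=np.array([y[1],-y[0]]); print('yaw',np.arctan2(x[1],x[0]),'centre',(a+b)/2-.09*x)
m1,m2=hit(p,(203,290),.012,s),hit(p,(416,290),.012,s); print((m1+m2)/2, m1,m2)
E
```

```text
[0.63201872 0.12513717] [ 0.65696439 -0.0215613 ] 0.1488043238236298
yaw 0.1684361007105681 centre [0.55576522 0.03670026]
[0.51562347 0.02750732] [0.49886904 0.10116411] [ 0.53237791 -0.04614947]
```

play_rows(
  series=[
    {"fingers": 0.8, "dx": 3, "dy": 3, "dz": -8, "turn": -0.022},
    {"fingers": 0.8, "dx": 3, "dy": 3, "dz": -8, "turn": -0.022},
    {"fingers": 0.8, "dx": 2, "dy": 2, "dz": -8, "turn": 0},
    {"fingers": 0.8, "dx": 0, "dy": 0, "dz": -8, "turn": 0},
    {"fingers": 0.8, "dx": 0, "dy": 0, "dz": -8, "turn": 0},
    {"fingers": 0.8, "dx": 0, "dy": 0, "dz": -6, "turn": 0},
    {"fingers": 0.8, "dx": 0, "dy": 0, "dz": -4, "turn": 0},
    {"fingers": 0.8, "dx": 0, "dy": 0, "dz": 0, "turn": 0},
  ],
)

```text
clock: 30.35
position: [0.5581, 0.0283, 0.0627]
ee_rot: [-0.013, 0.762, -0.648, -0.007]
contact_force: [-0.2, 0.1, -3.5]
width: 0.0431
```

```bash
python3 - <<'E'
from h import *
s=get_state(); q=s['ee_rot']; M=R.from_quat([q[1],q[2],q[3],q[0]]).as_matrix(); print(s['position'],'jaw',np.arctan2(M[1,0],M[0,0]),M[:,2],s['width'])
E
```

```text
[0.55806459 0.02833542 0.06269757] jaw -1.4093971400437972 [ 0.00729786  0.02874294 -0.9995602 ] 0.043142699394411704
```

play_rows(
  series=[
    {"fingers": 0.8, "dx": -1, "dy": 4, "dz": -4, "turn": 0},
    {"fingers": 0.8, "dx": -1, "dy": 4, "dz": -4, "turn": 0},
    {"fingers": 0.8, "dx": 0, "dy": 2, "dz": -4, "turn": 0},
    {"fingers": 0.8, "dx": 0, "dy": 0, "dz": -3, "turn": 0},
    {"fingers": 0.8, "dx": 0, "dy": 0, "dz": 0, "turn": 0},
  ],
)

```text
clock: 30.77
position: [0.5559, 0.0396, 0.0465]
ee_rot: [-0.014, 0.762, -0.648, -0.006]
contact_force: [-0.2, 0.3, -2.4]
width: 0.0435
```

play_rows(
  series=[
    {"fingers": 0.8, "dx": 0, "dy": -2, "dz": -2, "turn": 0},
    {"fingers": 0.8, "dx": 0, "dy": 0, "dz": -2, "turn": 0},
    {"fingers": 0.8, "dx": 0, "dy": 0, "dz": -1, "turn": 0},
  ],
)

```text
clock: 31.02
position: [0.5564, 0.0376, 0.0415]
ee_rot: [-0.014, 0.762, -0.647, -0.006]
contact_force: [0.5, -0.2, -2.8]
width: 0.0432
```

play_rows(
  series=[
    {"fingers": 0.8, "dx": 0, "dy": 0, "dz": -1, "turn": 0},
    {"fingers": 0.8, "dx": 0, "dy": 0, "dz": 0, "turn": 0},
  ],
)

```text
clock: 31.18
position: [0.5565, 0.0375, 0.0415]
ee_rot: [-0.014, 0.762, -0.647, -0.006]
contact_force: [0.3, 0.2, -1.7]
width: 0.0432
```

play_rows(
  series=[
    {"fingers": 0.8, "dx": 0, "dy": 0, "dz": -1.5, "turn": 0},
  ],
)

```text
clock: 31.27
position: [0.5565, 0.0375, 0.041]
ee_rot: [-0.014, 0.762, -0.647, -0.005]
contact_force: [-5.9, -0.7, 16.4]
width: 0.043
```

Seated (contact +16 N). Releasing, then rising.

play_rows(
  series=[
    {"fingers": 0.0, "dx": 0, "dy": 0, "dz": 1, "turn": 0},
    {"fingers": -0.5, "dx": 0, "dy": 0, "dz": 0, "turn": 0},
    {"fingers": -0.5, "dx": 0, "dy": 0, "dz": 0, "turn": 0},
    {"fingers": -0.5, "dx": 0, "dy": 0, "dz": 0, "turn": 0},
    {"fingers": -0.5, "dx": 0, "dy": 0, "dz": 8, "turn": 0},
    {"fingers": -0.5, "dx": 0, "dy": 0, "dz": 14, "turn": 0},
    {"fingers": -0.5, "dx": 0, "dy": 0, "dz": 14, "turn": 0},
    {"fingers": -0.5, "dx": 0, "dy": 0, "dz": 14, "turn": 0},
    {"fingers": -0.5, "dx": 0, "dy": 0, "dz": 16, "turn": 0},
    {"fingers": -0.5, "dx": 0, "dy": 0, "dz": 16, "turn": 0},
    {"fingers": -0.5, "dx": 0, "dy": 0, "dz": 16, "turn": 0},
    {"fingers": -0.5, "dx": 0, "dy": 0, "dz": 16, "turn": 0},
    {"fingers": -0.5, "dx": 0, "dy": 0, "dz": 16, "turn": 0},
    {"fingers": -0.5, "dx": 0, "dy": 0, "dz": 16, "turn": 0},
    {"fingers": -0.5, "dx": 0, "dy": 0, "dz": 16, "turn": 0},
    {"fingers": -0.5, "dx": 0, "dy": 0, "dz": 0, "turn": 0},
  ],
)

```text
clock: 32.6
position: [0.5575, 0.037, 0.2175]
ee_rot: [-0.016, 0.762, -0.648, -0.003]
contact_force: [0.4, -0.9, 0.5]
width: 0.0639
```

```bash
python3 - <<'E'
from fit import *
p,s,o=look('wrist',['plate','tall_sink']); save(p,'w_p4'); q=s['ee_rot']; M=R.from_quat([q[1],q[2],q[3],q[0]]).as_matrix(); print(s['position'],'jaw',np.arctan2(M[1,0],M[0,0]),M[:,2])
print(fit([(p,s,o['tall_sink'][0]['region'])],[box(.09,.044,.012,.058)],(.556,.037,.168)))
if o['plate']: print(fit([(p,s,o['plate'][0]['region']|o['tall_sink'][0]['region'])],[box(.18,.15,0,.012),],(.556,.037,.168)))
E
```

```text
plate 0.56 [601. 103.] 2636
tall_sink 0.94 [322. 225.] 5897
[0.5574918  0.03696502 0.21745213] jaw -1.4091584482815422 [ 0.01632341  0.02813738 -0.99947078]
(array([0.5565, 0.0384, 0.1736]), np.float64(0.95))
(array([0.5007, 0.0462, 0.5779]), np.float64(0.202))
```

The sink rests at (.5565,.038) with yaw .174, matching the plate's .168. Now the gauge.

play_rows(
  series=[
    {"fingers": -1, "dx": -2, "dy": 12, "dz": 3, "turn": -0.03},
    {"fingers": -1, "dx": -3, "dy": 22, "dz": 3, "turn": -0.03},
    {"fingers": -1, "dx": -3, "dy": 22, "dz": 3, "turn": -0.03},
    {"fingers": -1, "dx": -3, "dy": 22, "dz": 0, "turn": -0.03},
    {"fingers": -1, "dx": -3, "dy": 22, "dz": 0, "turn": -0.03},
    {"fingers": -1, "dx": -3, "dy": 22, "dz": 0, "turn": -0.03},
    {"fingers": -1, "dx": -3, "dy": 22, "dz": 0, "turn": -0.03},
    {"fingers": -1, "dx": -3, "dy": 22, "dz": 0, "turn": -0.03},
    {"fingers": -1, "dx": -3, "dy": 22, "dz": 0, "turn": -0.03},
    {"fingers": -1, "dx": -3, "dy": 22, "dz": 0, "turn": -0.03},
    {"fingers": -1, "dx": -3, "dy": 22, "dz": 0, "turn": -0.03},
    {"fingers": -1, "dx": -3, "dy": 14, "dz": 0, "turn": -0.03},
    {"fingers": -1, "dx": -3, "dy": 8, "dz": 0, "turn": 0},
    {"fingers": -1, "dx": 0, "dy": 0, "dz": 0, "turn": 0},
  ],
)

```text
clock: 33.92
position: [0.5022, 0.2983, 0.198]
ee_rot: [-0.004, -0.625, 0.781, 0.015]
contact_force: [-0.0, -0.8, -0.4]
width: 0.0853
```

```bash
cat >> fit.py <<'E'
GA=[box(.06,.014,.0,.072,.042),box(.06,.014,.0,.072,-.042),box(.044,.098,.07,.084),box(.036,.036,.084,.14)]
up=lambda L,z:[B+[0,0,z] for B in L]
E
python3 - <<'E'
from fit import *
p,s,o=look('wrist',['gauge','bottle']); save(p,'w_ga'); q=s['ee_rot']; M=R.from_quat([q[1],q[2],q[3],q[0]]).as_matrix(); print(s['position'],'jaw',np.arctan2(M[1,0],M[0,0]),M[:,2],s['qpos'])
print(fit([(p,s,o['gauge'][0]['region'])],up(GA,.005),(.516,.308,-.207)))
E
```

```text
gauge 0.82 [302. 218.] 12872
gauge 0.6 [538. 108.] 14527
bottle 0.89 [290. 324.] 5881
[0.5021624  0.29831434 0.19799457] jaw -1.792147886904355 [-0.02486393  0.01923044 -0.99950587] [0.40022318 0.32308796 1.54888766 0.02855935 1.28514013 2.18392066]
(array([ 0.5162,  0.3083, -0.2079]), np.float64(0.979))
```

play_rows(
  series=[
    {"fingers": -0.6, "dx": 5, "dy": 4, "dz": 0, "turn": 0.006},
    {"fingers": -0.6, "dx": 5, "dy": 4, "dz": -6, "turn": 0.006},
    {"fingers": -0.6, "dx": 4, "dy": 2, "dz": -8, "turn": 0},
    {"fingers": -0.6, "dx": 0, "dy": 0, "dz": -8, "turn": 0},
    {"fingers": -0.6, "dx": 0, "dy": 0, "dz": 0, "turn": 0},
  ],
)

```text
clock: 34.48
position: [0.5209, 0.3036, 0.1751]
ee_rot: [-0.003, -0.627, 0.779, 0.013]
contact_force: [-1.1, -0.4, -0.2]
width: 0.0682
```

play_rows(
  series=[
    {"fingers": -0.6, "dx": -3, "dy": 3, "dz": -8, "turn": 0},
    {"fingers": -0.6, "dx": -2, "dy": 2, "dz": -8, "turn": 0},
    {"fingers": -0.6, "dx": 0, "dy": 1, "dz": -8, "turn": 0},
    {"fingers": -0.6, "dx": 0, "dy": 0, "dz": -8, "turn": 0},
    {"fingers": -0.6, "dx": 0, "dy": 0, "dz": -6, "turn": 0},
    {"fingers": -0.6, "dx": 0, "dy": 0, "dz": 0, "turn": 0},
  ],
)

```text
clock: 34.98
position: [0.5141, 0.3092, 0.1313]
ee_rot: [-0.005, -0.627, 0.779, 0.014]
contact_force: [-0.3, -0.0, -0.9]
width: 0.0685
```

play_rows(
  series=[
    {"fingers": -0.6, "dx": 1, "dy": 0, "dz": -6, "turn": 0},
    {"fingers": -0.6, "dx": 1, "dy": 0, "dz": -6, "turn": 0},
    {"fingers": -0.6, "dx": 0, "dy": 0, "dz": -5, "turn": 0},
    {"fingers": -0.6, "dx": 0, "dy": 0, "dz": 0, "turn": 0},
  ],
)

```text
clock: 35.32
position: [0.5164, 0.3093, 0.1126]
ee_rot: [-0.004, -0.627, 0.779, 0.014]
contact_force: [-0.5, -0.1, -0.1]
width: 0.0682
```

play_rows(
  series=[
    {"fingers": 0.9, "dx": 0, "dy": 0, "dz": 0, "turn": 0},
    {"fingers": 0.9, "dx": 0, "dy": 0, "dz": 0, "turn": 0},
    {"fingers": 0.9, "dx": 0, "dy": 0, "dz": 0, "turn": 0},
    {"fingers": 0.9, "dx": 0, "dy": 0, "dz": 0, "turn": 0},
    {"fingers": 0.9, "dx": 0, "dy": 0, "dz": 0, "turn": 0},
    {"fingers": 0.9, "dx": 0, "dy": 0, "dz": 0, "turn": 0},
  ],
  squeeze=70,
)

```text
clock: 35.82
position: [0.5165, 0.3087, 0.1125]
ee_rot: [-0.005, -0.627, 0.779, 0.013]
contact_force: [-0.9, -1.2, -1.4]
width: 0.0355
```

play_rows(
  series=[
    {"fingers": 0.9, "dx": 0, "dy": 0, "dz": 4, "turn": 0},
    {"fingers": 0.9, "dx": 0, "dy": 0, "dz": 8, "turn": 0},
    {"fingers": 0.9, "dx": 0, "dy": 0, "dz": 12, "turn": 0},
    {"fingers": 0.9, "dx": 0, "dy": 0, "dz": 14, "turn": 0},
    {"fingers": 0.9, "dx": 0, "dy": 0, "dz": 14, "turn": 0},
    {"fingers": 0.9, "dx": 0, "dy": 0, "dz": 14, "turn": 0},
    {"fingers": 0.9, "dx": 0, "dy": 0, "dz": 14, "turn": 0},
    {"fingers": 0.9, "dx": 0, "dy": 0, "dz": 10, "turn": 0},
    {"fingers": 0.9, "dx": 0, "dy": 0, "dz": 0, "turn": 0},
  ],
)

```text
clock: 36.57
position: [0.5115, 0.3074, 0.2042]
ee_rot: [-0.011, -0.627, 0.779, 0.016]
contact_force: [1.0, 0.3, -4.0]
width: 0.0352
```

play_rows(
  series=[
    {"fingers": 0.9, "dx": 2, "dy": -12, "dz": 2, "turn": 0.03},
    {"fingers": 0.9, "dx": 3, "dy": -20, "dz": 2, "turn": 0.03},
    {"fingers": 0.9, "dx": 3, "dy": -20, "dz": 2, "turn": 0.03},
    {"fingers": 0.9, "dx": 3, "dy": -20, "dz": 1, "turn": 0.03},
    {"fingers": 0.9, "dx": 3, "dy": -20, "dz": 1, "turn": 0.03},
    {"fingers": 0.9, "dx": 3, "dy": -20, "dz": 1, "turn": 0.03},
    {"fingers": 0.9, "dx": 3, "dy": -20, "dz": 1, "turn": 0.03},
    {"fingers": 0.9, "dx": 3, "dy": -20, "dz": 1, "turn": 0.03},
    {"fingers": 0.9, "dx": 3, "dy": -20, "dz": 1, "turn": 0.03},
    {"fingers": 0.9, "dx": 3, "dy": -20, "dz": 1, "turn": 0.03},
    {"fingers": 0.9, "dx": 3, "dy": -20, "dz": 1, "turn": 0.03},
    {"fingers": 0.9, "dx": 3, "dy": -16, "dz": 1, "turn": 0.03},
    {"fingers": 0.9, "dx": 3, "dy": -10, "dz": 0, "turn": 0.02},
    {"fingers": 0.9, "dx": 0, "dy": 0, "dz": 0, "turn": 0},
  ],
)

```text
clock: 37.73
position: [0.5437, 0.0596, 0.2112]
ee_rot: [0.02, 0.77, -0.637, -0.018]
contact_force: [0.0, -0.7, -4.6]
width: 0.0355
```

```bash
cat > st.py <<'E'
from fit import *
def st():
    s=get_state(); q=s['ee_rot']; M=R.from_quat([q[1],q[2],q[3],q[0]]).as_matrix(); print(s['position'],'jaw',round(np.arctan2(M[1,0],M[0,0]),4),'z',np.round(M[:,2],4),s['width'],np.round(s['contact_force'],1)); return s
E
python3 -c "from st import *; st()"
```

```text
[0.54368362 0.0596152  0.21116652] jaw -1.382 z [-0.0533 -0.0067 -0.9986] 0.035475955606816795 [ 0.  -0.7 -4.6]
```

play_rows(
  series=[
    {"fingers": 0.9, "dx": 4, "dy": -6, "dz": -6, "turn": -0.009},
    {"fingers": 0.9, "dx": 4, "dy": -6, "dz": -6, "turn": -0.009},
    {"fingers": 0.9, "dx": 4, "dy": -5, "dz": -8, "turn": 0},
    {"fingers": 0.9, "dx": 0, "dy": -3, "dz": -6, "turn": 0},
    {"fingers": 0.9, "dx": 0, "dy": 0, "dz": 0, "turn": 0},
    {"fingers": 0.9, "dx": 0, "dy": 0, "dz": 0, "turn": 0},
  ],
)

```text
clock: 38.23
position: [0.5552, 0.0401, 0.1797]
ee_rot: [0.02, 0.764, -0.645, -0.021]
contact_force: [-0.5, -0.4, -4.4]
width: 0.0353
```

```bash
python3 - <<'E'
from st import *
s=st()
p,s,o=look('wrist',['gauge','tall_sink','plate']); save(p,'w_f')
E
```

```text
[0.55516787 0.04013583 0.17965264] jaw -1.4032 z [-0.0584 -0.0028 -0.9983] 0.035278414269309666 [-0.5 -0.4 -4.4]
gauge 0.9 [317. 284.] 28345
tall_sink 0.81 [320. 195.] 4947
tall_sink 0.44 [483.  28.] 5240
plate 0.7 [ 51. 266.] 1114
plate 0.66 [315. 148.] 16612
```

View pics/w_f.png

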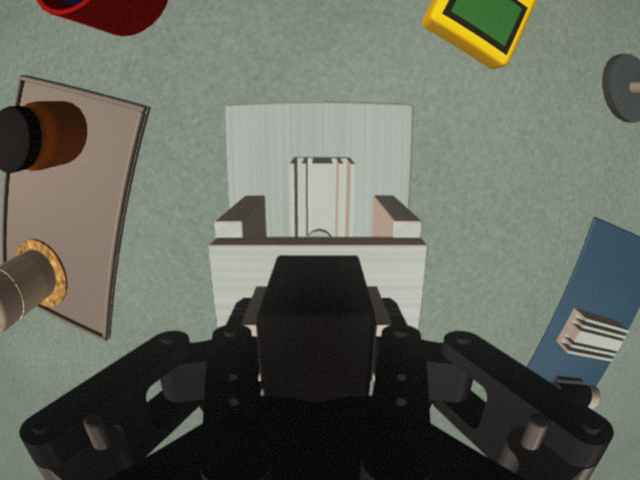

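The gauge straddles the sink squarely in plan. It has tilted about 1.8° inward, so I'll rise and try a levelling move before lowering.

play_rows(
  series=[
    {"fingers": 0.9, "dx": 0, "dy": 0, "dz": 12, "turn": 0},
    {"fingers": 0.9, "dx": 0, "dy": 0, "dz": 12, "turn": 0},
    {"fingers": 0.9, "dx": 0, "dy": 0, "dz": 12, "turn": 0},
    {"fingers": 0.9, "dx": 0, "dy": 0, "dz": 12, "turn": 0},
    {"fingers": 0.9, "dx": 0, "dy": 0, "dz": 12, "turn": 0},
    {"fingers": 0.9, "dx": 0, "dy": 0, "dz": 0, "turn": 0},
  ],
)

```text
clock: 38.93
position: [0.5548, 0.0421, 0.2448]
ee_rot: [0.019, 0.765, -0.644, -0.02]
contact_force: [0.2, 1.2, -5.0]
width: 0.035
```

play_rows(
  series=[
    {"fingers": 0.9, "dx": 0, "dy": 0, "dz": -15, "turn": 0},
    {"fingers": 0.9, "dx": 0, "dy": 0, "dz": -25, "turn": 0},
    {"fingers": 0.9, "dx": 0, "dy": 0, "dz": 0, "turn": 0},
  ],
)

```text
clock: 39.18
position: [0.5561, 0.0428, 0.2066]
ee_rot: [0.016, 0.765, -0.644, -0.017]
contact_force: [-2.4, 0.4, -5.0]
width: 0.0356
```

```bash
python3 -c "from st import *; st()"
```

```text
[0.55609219 0.042821   0.20660733] jaw -1.3993 z [-0.0465 -0.0027 -0.9989] 0.03564173137891903 [-2.4  0.4 -5. ]
```

play_rows(
  series=[
    {"fingers": 0.9, "dx": 0, "dy": 0, "dz": 12, "turn": 0},
    {"fingers": 0.9, "dx": 0, "dy": 0, "dz": 12, "turn": 0},
    {"fingers": 0.9, "dx": 0, "dy": 0, "dz": 12, "turn": 0},
    {"fingers": 0.9, "dx": 0, "dy": 0, "dz": 0, "turn": 0},
    {"fingers": 0.9, "dx": 0, "dy": 0, "dz": -15, "turn": 0},
    {"fingers": 0.9, "dx": 0, "dy": 0, "dz": -25, "turn": 0},
    {"fingers": 0.9, "dx": 0, "dy": 0, "dz": 0, "turn": 0},
    {"fingers": 0.9, "dx": 0, "dy": 0, "dz": 12, "turn": 0},
    {"fingers": 0.9, "dx": 0, "dy": 0, "dz": 12, "turn": 0},
    {"fingers": 0.9, "dx": 0, "dy": 0, "dz": 12, "turn": 0},
    {"fingers": 0.9, "dx": 0, "dy": 0, "dz": 0, "turn": 0},
    {"fingers": 0.9, "dx": 0, "dy": 0, "dz": -15, "turn": 0},
    {"fingers": 0.9, "dx": 0, "dy": 0, "dz": -25, "turn": 0},
    {"fingers": 0.9, "dx": 0, "dy": 0, "dz": 0, "turn": 0},
  ],
)

```text
clock: 40.35
position: [0.5545, 0.0443, 0.2037]
ee_rot: [0.016, 0.765, -0.643, -0.017]
contact_force: [-2.3, 0.0, -6.2]
width: 0.0355
```

```bash
python3 -c "from st import *; st()"
```

```text
[0.55449142 0.04428916 0.20365137] jaw -1.3975 z [-0.0467 -0.0023 -0.9989] 0.035483903584543286 [-2.3  0.  -6.2]
```

play_rows(
  series=[
    {"fingers": 0.9, "dx": 2, "dy": -3, "dz": -8, "turn": 0},
    {"fingers": 0.9, "dx": 1, "dy": -2, "dz": -8, "turn": 0},
    {"fingers": 0.9, "dx": 0, "dy": 0, "dz": -8, "turn": 0},
    {"fingers": 0.9, "dx": 0, "dy": 0, "dz": -4, "turn": 0},
    {"fingers": 0.9, "dx": 0, "dy": 0, "dz": 0, "turn": 0},
  ],
)

```text
clock: 40.77
position: [0.5586, 0.0386, 0.1751]
ee_rot: [0.016, 0.765, -0.643, -0.016]
contact_force: [-0.9, 0.1, -5.0]
width: 0.0353
```

```bash
python3 - <<'E'
from st import *
st()
q,_,o=look('top',['gauge','tall_sink','plate'])
for m in o['gauge'][:1]: print(fit([(q,None,m['region'])],up(GA,.07),(.556,.039,.17)))
for m in o['gauge'][1:2]: print(fit([(q,None,m['region'])],up(GA,.07),(.556,.039,.17)))
q,_,o=look('side',['gauge'])
for m in o['gauge'][:1]: print(fit([(q,None,m['region'])],up(GA,.07),(.556,.039,.17)))
E
```

```text
[0.55864034 0.03856825 0.17509599] jaw -1.3975 z [-0.0451 -0.0026 -0.999 ] 0.03531104673095736 [-0.9  0.1 -5. ]
gauge 0.44 [279. 260.] 108
tall_sink 0.51 [306. 262.] 293
plate 0.62 [287. 279.] 1425
plate 0.58 [253. 132.] 1515
(array([0.5325, 0.0472, 0.3139]), np.float64(0.068))
gauge 0.77 [316. 216.] 1601
gauge 0.24 [295. 382.] 7425
(array([0.5598, 0.037 , 0.1502]), np.float64(0.794))
```

play_rows(
  series=[
    {"fingers": 0.9, "dx": -1, "dy": 0, "dz": -6, "turn": 0},
    {"fingers": 0.9, "dx": 0, "dy": 0, "dz": -6, "turn": 0},
    {"fingers": 0.9, "dx": 0, "dy": 0, "dz": -6, "turn": 0},
    {"fingers": 0.9, "dx": 0, "dy": 0, "dz": -6, "turn": 0},
    {"fingers": 0.9, "dx": 0, "dy": 0, "dz": -5, "turn": 0},
    {"fingers": 0.9, "dx": 0, "dy": 0, "dz": -4, "turn": 0},
    {"fingers": 0.9, "dx": 0, "dy": 0, "dz": 0, "turn": 0},
  ],
)

```text
clock: 41.65
position: [0.5594, 0.0386, 0.1416]
ee_rot: [0.014, 0.766, -0.643, -0.014]
contact_force: [0.3, -0.1, -4.9]
width: 0.035
```

```bash
python3 -c "from st import *; st()"
```

```text
[0.5593765  0.03863969 0.14157997] jaw -1.3968 z [-0.0383 -0.0033 -0.9993] 0.034955039957910786 [ 0.3 -0.1 -4.9]
```

play_rows(
  series=[
    {"fingers": 0.9, "dx": -2, "dy": 0, "dz": -5, "turn": 0},
    {"fingers": 0.9, "dx": 0, "dy": 0, "dz": -5, "turn": 0},
    {"fingers": 0.9, "dx": 0, "dy": 0, "dz": -5, "turn": 0},
    {"fingers": 0.9, "dx": 0, "dy": 0, "dz": -3, "turn": 0},
    {"fingers": 0.9, "dx": 0, "dy": 0, "dz": 0, "turn": 0},
  ],
)

```text
clock: 42.07
position: [0.5583, 0.0385, 0.1223]
ee_rot: [0.013, 0.766, -0.643, -0.013]
contact_force: [0.6, -0.1, -3.4]
width: 0.0354
```

play_rows(
  series=[
    {"fingers": 0.9, "dx": 0, "dy": 0, "dz": -1.5, "turn": 0},
    {"fingers": 0.9, "dx": 0, "dy": 0, "dz": -1.5, "turn": 0},
  ],
)

```text
clock: 42.23
position: [0.5583, 0.0384, 0.1199]
ee_rot: [0.013, 0.766, -0.643, -0.013]
contact_force: [-2.5, -1.7, 9.9]
width: 0.0347
```

Contact at TCP z .1199, where .1195 was expected, so it is standing flat. Releasing.

play_rows(
  series=[
    {"fingers": 0.5, "dx": 0, "dy": 0, "dz": 0, "turn": 0},
    {"fingers": 0.3, "dx": 0, "dy": 0, "dz": 0, "turn": 0},
    {"fingers": 0.0, "dx": 0, "dy": 0, "dz": 0, "turn": 0},
    {"fingers": -0.6, "dx": 0, "dy": 0, "dz": 0, "turn": 0},
    {"fingers": -0.6, "dx": 0, "dy": 0, "dz": 0, "turn": 0},
    {"fingers": -0.6, "dx": 0, "dy": 0, "dz": 0, "turn": 0},
    {"fingers": -0.6, "dx": 0, "dy": 0, "dz": 0, "turn": 0},
  ],
)

```text
clock: 42.82
position: [0.5601, 0.0386, 0.1223]
ee_rot: [0.011, 0.766, -0.643, -0.011]
contact_force: [-0.5, 0.4, 0.2]
width: 0.0685
```

play_rows(
  series=[
    {"fingers": -0.6, "dx": 0, "dy": 0, "dz": 5, "turn": 0},
    {"fingers": -0.6, "dx": 0, "dy": 0, "dz": 10, "turn": 0},
    {"fingers": -0.6, "dx": 0, "dy": 0, "dz": 12, "turn": 0},
    {"fingers": -0.6, "dx": 0, "dy": 0, "dz": 14, "turn": 0},
    {"fingers": -0.6, "dx": 0, "dy": 0, "dz": 14, "turn": 0},
    {"fingers": -0.6, "dx": 0, "dy": 0, "dz": 14, "turn": 0},
    {"fingers": -0.6, "dx": 0, "dy": 0, "dz": 14, "turn": 0},
    {"fingers": -0.6, "dx": 0, "dy": 0, "dz": 14, "turn": 0},
    {"fingers": -0.6, "dx": 0, "dy": 0, "dz": 14, "turn": 0},
    {"fingers": -0.6, "dx": 0, "dy": 0, "dz": 14, "turn": 0},
    {"fingers": -0.6, "dx": 0, "dy": 0, "dz": 0, "turn": 0},
  ],
)

```text
clock: 43.73
position: [0.5599, 0.0387, 0.2616]
ee_rot: [0.009, 0.766, -0.643, -0.008]
contact_force: [0.4, 0.1, 0.2]
width: 0.0687
```

```bash
python3 - <<'E'
from st import *
st()
p,s,o=look('wrist',['gauge','tall_sink']); save(p,'w_end')
for m in o['gauge'][:1]: print(fit([(p,s,m['region'])],up(GA,.012),(.556,.039,.17)))
q,_,o=look('side',['gauge','bottle'])
save(q,'side_end')
for m in o['gauge'][:1]: print(fit([(q,None,m['region'])],up(GA,.012),(.556,.039,.17)))
a=p['pixels'][60:460,100:600]; b=cv2.resize(q['pixels'][130:300,220:430],None,fx=1.9,fy=1.9,interpolation=cv2.INTER_CUBIC)[:400]
c=np.zeros((400,800,3),np.uint8); c[:,:400]=a[:,50:450]; c[:b.shape[0],400:400+min(400,b.shape[1])]=b[:,:400]
cv2.imwrite('pics/end.png',c[:,:,::-1])
E
```

```text
[0.5599347  0.03869977 0.26160849] jaw -1.3967 z [-0.0248 -0.0037 -0.9997] 0.06871157338650613 [0.4 0.1 0.2]
gauge 0.91 [318. 220.] 8418
gauge 0.71 [259.   5.] 629
tall_sink 0.96 [316. 176.] 1510
(array([0.5579, 0.0383, 0.1844]), np.float64(0.967))
gauge 0.69 [319. 233.] 1671
bottle 0.76 [269. 166.] 812
(array([0.5608, 0.0364, 0.1744]), np.float64(0.902))
```

View pics/end.png

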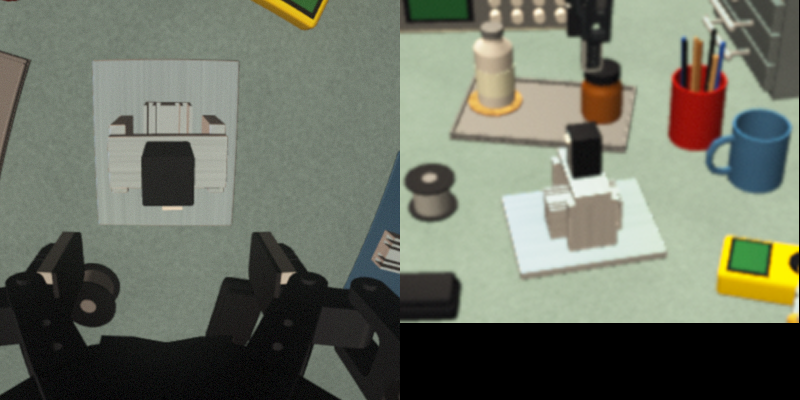

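The picture shows the gauge upright and centred over the sink on the plate, with the bottle upright on the coaster and the jar, pot, mug and reel in place. The gripper is clear. Handing in.

```bash
python3 -c "
from rig import *
print(sign_off())"
```

```text
the job is handed in; nothing more can be done
None
```

The job is done and handed in after about 44 s of robot time. The bottle went onto the coaster first, then the tall heat-sink onto the middle of the plate, then the gauge over it.

What the last checks showed:
- **Bottle:** it stands upright, about 3 mm off the coaster's centre (12 mm is allowed), and was still upright in the final side view.
- **Heat-sink:** after release it was within about 2 mm of the plate's centre and lined up with it to about 0.01 rad. It was not refitted after the gauge was lowered.
- **Gauge:** the wrist camera puts it about 1.5 mm from the sink's centre. The legs touched down within 0.5 mm of the expected height, so it should be standing flat. The gripper was clear, with no contact force.

What disagreed or was not checked:
- **Side camera:** it puts the gauge 3–4 mm away from the wrist camera's position. Its picture is coarser, and I trusted the wrist camera.
- **Tool tilt:** the tool tilted up to about 5° during fast moves. I levelled it partly and slowed down, and the tilt across each pick-and-place was about 1° or less.
- **Foot reading:** I could not read the sprung foot's value directly. That it rests on the sink is inferred from where the gauge stands.
- **Bystanders:** I judged these by eye only. The jar, pencil pot, blue mug and reel looked in place in the last picture; the others were not specifically checked.

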